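# Set a feed roller up in the bench centres for gauging

### The job

Lift the black feed roller off the bench, lay it in the two saddles of the blue bench centres and let go, then push up the tailstock (the grey block with the black knob) until both centre points sit fully home in the holes in the roller's ends. Next turn the roller until its white line faces straight up, let go, and last slide the indicator (red knob) along its bar until its stylus stands right over the place where the white line crosses the yellow ring. Do not disturb the tin, the bearing or the spanner.

Things in the scene. Friction and masses are not known exactly. Their poses are not given: they have to be found in the camera images.
- roller_mid (a point): Centre of the loose feed roller unit, on its axis (22 mm up as it lies); y along the axis, z up. 134 mm long, about 0.47 kg: black roller, 38 mm diameter, y -47 to +47 mm, between two square aluminium end blocks 44 x 44 mm, 16 mm thick, 51 to 67 mm either side of the middle. Both ends are alike: it may go in either way round
- roller_unit: The feed roller unit; origin 22 mm below roller_mid, midway on the underside of the blocks on which it lies. The blocks do not turn with the roller. Each outer block face has a 12 mm centre hole on the axis. At the start it points more or less away from the robot, to the right of the blue bench vice, whose nearest parts (up to 76 mm high) stand 60 mm or more to the left of its axis
- roller: The black roller itself; origin on its axis at its middle, y along it, z out through the white line. It turns stiffly (0.06 N m, stays where left) on the unit's 14 mm axle
- line_cross (a point): Point on the roller's surface where the white line (5 mm wide, along the roller) crosses the yellow ring (5 mm wide, round it): 19 mm from the axis, 20 mm from the middle towards +y. Its frame turns with the roller: y along the axis, z straight out. At the start the line faces more or less sideways, 35 to 86 degrees from up
- bench_centres: Blue bench centres, fixed to the bench; bed x -48 to +92 mm, y -150 to +170 mm. Origin on the bench under the line of centres, which runs along y at x = 0, 85 mm high; z up. Fixed head at the -y end, its cone (14 mm long, 16 mm at the root) pointing to +y, tip at y = -66 mm. The indicator's guide bar runs along y at x = 75 mm
- saddles (a point): Midway between the two aluminium saddles, on the line of centres (y = 3 mm in the bench centres' frame, same axes). Saddles reach from 39 to 81 mm either side along y: flat floors 63 mm above the bench (a roller lying there has its axis at 85 mm), walls 49 mm apart, flared lips up to 97 mm high. Between them it is open down to 25 mm
- drop_point (a point): Where the roller's middle belongs when it is laid in (bench centres' y = +13 mm, on the line of centres, +/- 9 mm along y), so that it clears both cone tips. The tailstock then pushes it along the saddles towards -y; fully home its middle is at about y = -9 mm, 22 mm from here
- tailstock (a joint): Slide of the tailstock (grey block, cone like the head's pointing to -y): m moved towards -y from its outer stop; its cone tip stands at y = 105 mm minus this, in the bench centres' frame. About 0.058 when both cones are fully home in the roller, end stop at 0.068; stays where left, slides with about 3 N
- tail_knob (a point): Middle of the upright black knob on the tailstock: 22 mm in diameter, 28 mm tall, centre 129 mm above the bench; moves with the tailstock
- indicator (a joint): Slide of the indicator carriage along its guide bar: m moved along +y from its stop at the head end (up to 0.19); stays where left, slides with about 1.5 N
- indicator_knob (a point): Middle of the upright red knob on the indicator carriage: 20 mm in diameter, 34 mm tall, centre 181 mm above the bench, over the guide bar
- stylus_tip (a point): Lower tip of the indicator's stylus, 113 mm above the bench over the line of centres (9 mm over a seated roller). It hangs from a round 34 mm dial (top 164 mm high) on an arm from the carriage, and has the same y as the red knob in the bench centres' frame
- tin_mid (a point): Green and white round tin, 70 mm wide, 26 mm tall; point on its axis 10 mm up. Not to be disturbed
- bearing_mid (a point): Bright ball bearing lying flat, 42 mm wide, 14 mm tall; point on its axis 10 mm up. Not to be disturbed
- spanner_mid (a point): Bright spanner lying flat, 155 mm long along its y, 19 mm wide, 8 mm tall; point over its middle, 10 mm up. Not to be disturbed

How it is judged:
By the outcome, as a careful person would: the job done as asked, in the order asked, and still so for the second after the job is handed in, with the robot touching nothing.
It also fails if it takes over 69 s, if anything falls off the work surface, if the arm or the gripper's body presses on something with over 40 N, if the wrist force passes 120 N, or if a joint passes its speed limit or range.

### The arm

A 6-joint arm with a two-finger parallel gripper is mounted at the origin on a cart in front of the work surface, level with it; the furniture and walls round the work are solid. World frame = base frame: x ahead of the robot, y to its left, z up, the work surface at z = 0. Lengths are in m, angles in rad, forces in N, time in s.
With the tool pointing down it reaches from about 0.35 to 0.775 m from the base axis. Payload 7.3 kg.
Tool frame: the origin (TCP) lies at the very end of the fingers, on their centre line; the grasp point (between the pads) lies 19 mm behind it (robot.hold_point_z is the distance from the TCP to the grasp point, in m); z points along the fingers, y is the direction in which the jaws open and shut (so a half turn about z gives the same grasp; the last joint's range is limited). The gripper opens to 92 mm and grips with 3 to 60 N. Pads are 19 mm wide; open, the fingers measure 130 mm over their backs; the gripper's body (75 mm by 190 mm) begins 47 mm behind the grasp point.
Start: joints at [1.034, 0.342, 1.524, -0, 1.275, -0.146], TCP at [0.2, 0.485, 0.227] pointing down, gripper open.
Joint ranges: [-2.53, 2.53], [-0.77, 2.02], [0.04, 2.7], [-1, 4.14], [0.28, 2.66], [-3.11, 3.11]. Speed limits (rad/s): [2.57, 2.57, 3.14, 3.14, 3.14, 3.14].

### API

Orientations are given as [roll, pitch, yaw] about the fixed x, y, z axes, in that order (R = Rz(yaw) Ry(pitch) Rx(roll)).
In Python, from cell import monitor, viewer, robot gives the robot as it stands.
- The arm moves only by the tool move_arm, never from a script. Its argument "deltas" is a list of rows, each an object of numbers: "x", "y", "z": the shift along the tool's x, y, z in m; "wx", "wy", "wz": the turn, a rotation vector about the tool's x, y, z in degrees; "hand": the opening, from 0 (shut) to 1 (fully open). In form: [{"x": .., "y": .., "z": .., "wx": .., "wy": .., "wz": .., "hand": ..}, ...]. A call has 1 to 8 rows; each row is the pose to reach, as a shift and turn from the pose commanded when the call began, along the tool's axes at that moment; what a row does not reach only later rows make up. A row lasts 1/8 s, in which the tool goes at most 62.5 mm and 10.7 degrees, less where a joint would pass 70% of its speed; a pose out of reach is approached as far as the arm can. A call with a gripper value outside its range is refused whole. The fingers move at their own pace and stop on an object; "grip_force" is the grip in N (left out, the last holds). Time passes only in rows, so rows that repeat a pose let the fingers close. It gives the time, the measured TCP pose, the force and the opening at its end, in the units of the state.
- monitor.observe(): the state, without advancing time (a new reading comes with each control period).
- viewer.read_camera(name): name is "scene" or "top" or "wrist"; returns the picture (420x560x3 uint8, red, green, blue); there is no depth.
- viewer.camera_params(name): a dict with "camera_matrix" (3x3 intrinsics, pixels), "R" (3x3) and "t" (3): a world point X has camera coordinates R X + t. Camera axes: x right, y down, z forward; pixel columns grow to the right and rows downward; lengths in m; the calibration is good to about 2 mm. A picture is of the moment at which its call begins: read the wrist's pose just before it. camera_params takes no time and is no camera call; for the wrist camera it gives the pose at the moment of the call.
- robot.hand_in(): hands the job in, once; it reports no verdict.
The state is a dict: "time": time; "qpos": joint angles; "qvel": joint speeds; "joint_efforts": joint torques, N m; "tool_pos": TCP position; "tool_rot": TCP orientation; "contact_force": force on the tool from outside, world axes, zero at the start; "torque": the same for the moment, N m; "opening": finger opening in m.
Only numpy, scipy, OpenCV 4.12 (cv2) and the standard library are available. Lean on these libraries where they do the work, as an engineer would, in place of code of your own. Each camera call takes 0.05 s, during which the arm holds its last target. There are 200 camera calls.

## Working session

There is one attempt and no reset: what is moved stays moved. The work goes in short steps, Python scripts to look and compute and a tool call to move; the robot and the scene stay as the last step left them, time stands still between calls to the robot, and variables do not carry over. Pictures are saved under pics/ and viewed, about 8 in all and at most 12, crops included, and the job is handed in when it is done.

Besides the shell and the picture viewer there is one more tool, called after "Call:" as name([rows], argument=value, ...), one row to a line, values as JSON. move_arm: Moves the arm, as the interface text tells. Its arguments: {"type":"object","properties":{"deltas":{"type":"array","items":{"type":"object","properties":{"x":{"type":"number"},"y":{"type":"number"},"z":{"type":"number"},"wx":{"type":"number"},"wy":{"type":"number"},"wz":{"type":"number"},"hand":{"type":"number"}}}},"grip_force":{"type":"number"}},"required":["deltas"]}

```bash
mkdir -p pics; ls
cat > h.py <<'E'
import numpy as np, cv2
from cell import monitor, viewer, robot
def snap(n,f):
    p=viewer.camera_params(n); im=viewer.read_camera(n); cv2.imwrite('pics/'+f+'.png',im[:,:,::-1]); np.savez('pics/'+f+'.npz',K=p['camera_matrix'],R=p['R'],t=p['t']); return im
def P(f):
    d=np.load('pics/'+f+'.npz'); return np.array(d['K']),np.array(d['R']),np.array(d['t'])
def onz(f,uv,z):
    K,R,t=P(f); uv=np.atleast_2d(uv).astype(float)
    d=(np.linalg.inv(K)@np.c_[uv,np.ones(len(uv))].T).T@R; c=-R.T@t
    return c+d*((z-c[2])/d[:,2])[:,None]
def tri(obs):
    A=np.zeros((3,3));b=np.zeros(3)
    for f,uv in obs:
        K,R,t=P(f); d=R.T@np.linalg.inv(K)@np.array([*uv,1.]); d/=np.linalg.norm(d); c=-R.T@t; M=np.eye(3)-np.outer(d,d); A+=M; b+=M@c
    return np.linalg.solve(A,b)
def proj(f,X):
    K,R,t=P(f); q=(np.atleast_2d(X)@R.T+t)@K.T; return q[:,:2]/q[:,2:]
E
python3 - <<'E'
from h import *
for n in ['scene','top','wrist']:
    snap(n,n+'0'); K,R,t=P(n+'0'); print(n,-R.T@t,R[2],K[0,0])
print(monitor.observe(), robot.hold_point_z)
E
```

```text
pics
scene [-0.25520848 -0.34179996  0.76337576] [ 0.71072924  0.43772997 -0.55068723] 457.929452348444
top [0.47825492 0.16831101 1.17336659] [ 0.07311373 -0.02053583 -0.99711216] 495.8644886893722
wrist [0.13921041 0.50923245 0.38440472] [ 0.22534645 -0.09313711 -0.96981671] 375.16694314375223
{'time': 0.15, 'qpos': array([ 1.03400776e+00,  3.42585572e-01,  1.52477480e+00,  1.61755661e-06,
        1.27538578e+00, -1.46039962e-01]), 'qvel': array([-0.00030266, -0.00232501, -0.00489376,  0.00073738,  0.0006378 ,
       -0.00114277]), 'joint_efforts': array([ 1.43455989e-03, -4.31470227e+01, -2.44350332e+01,  7.19531695e-02,
        5.37502533e-02, -4.06680692e-05]), 'tool_pos': array([0.19981062, 0.48517613, 0.22620068]), 'tool_rot': array([-3.14045166e+00, -1.69389447e-04,  2.75084348e+00]), 'contact_force': array([0.31542095, 0.08942809, 0.40850143]), 'torque': array([-0.03235637,  0.03191549, -0.04379226]), 'opening': 0.09184904868635796} 0.0188
```

View pics/top0.png

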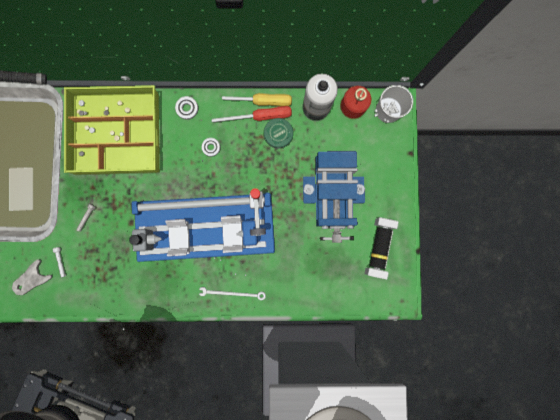

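View pics/scene0.png

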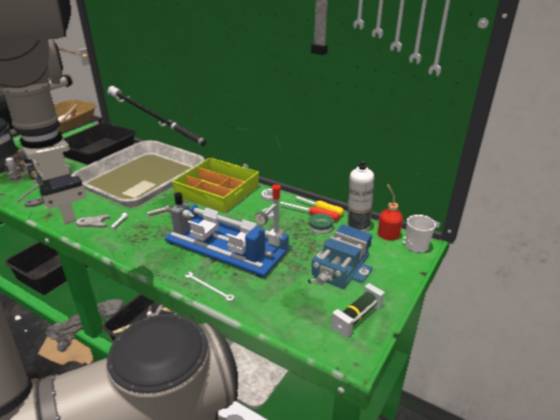

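The top view shows the roller at about (382,248) with the yellow ring at the lower end. The bench centres span (135-273, 193-262), with the tailstock knob at (137,239) and the red knob at (256,195). The spanner is at (232,294). I'll enlarge crops of both views.

Run:
```python
from h import *
a=cv2.imread('pics/top0.png'); b=cv2.imread('pics/scene0.png')
def c(im,x,y,w,h,W,H): return cv2.resize(im[y:y+h,x:x+w],(W,H),interpolation=cv2.INTER_CUBIC)
o=np.zeros((600,800,3),np.uint8)
o[:300,:500]=c(a,125,185,150,90,500,300)     # s=3.333
o[:300,500:]=c(a,355,213,60,60+10-10,300,300) # s=5
o[300:,:500]=c(b,160,180,150,90,500,300)
o[300:,500:]=c(b,325,275,60,60,300,300)
cv2.imwrite('pics/c1.png',o)
```

```text
(no output)
```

View pics/c1.png

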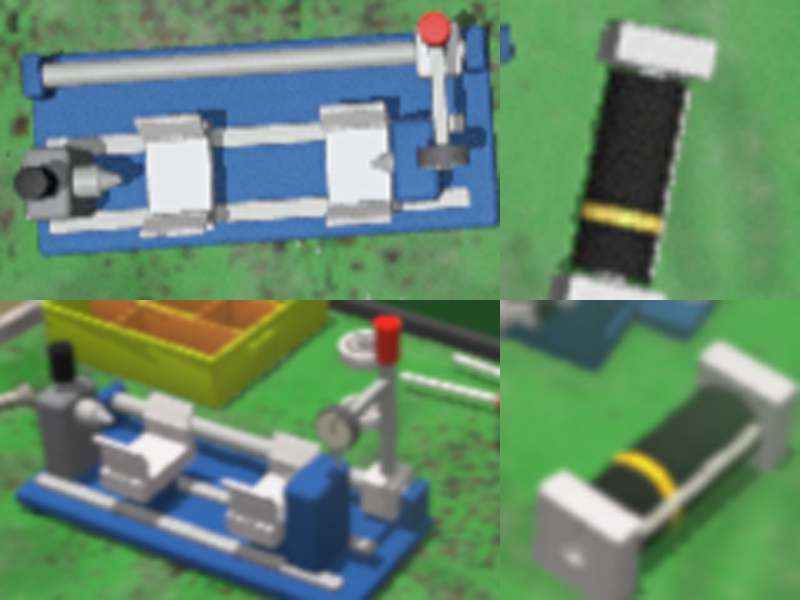

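The crops show the near end of the roller carrying the ring, and the white line facing the right side (world -y). I'll make a coarse estimate from both views.

Run:
```python
from h import *
def T(u,v): return (125+u/3.3333,185+v/3.3333)
def S(u,v): return (160+u/3.3333,180+(v-300)/3.3333)
print('red top',tri([('top0',T(434,28)),('scene0',S(387,322))]), onz('top0',T(434,28),.198))
print('blk top',tri([('top0',T(38,182)),('scene0',S(61,350))]), onz('top0',T(38,182),.143))
print('saddle floors',onz('top0',[T(180,174),T(358,164)],.063))
print('rail ends',onz('top0',[T(33,75),T(476,48)],.05))
print('blocks',onz('top0',[(355+164/5,213+51/5),(379,273)],.044))
print('roller ring',onz('top0',[(355+122/5,213+217/5)],.041))
# bed corners
print(onz('top0',[T(42,254),T(497,222)],.02))
```

```text
red top [0.57904737 0.18655394 0.19808085] [[0.57916277 0.18639658 0.198     ]]
blk top [0.48878048 0.43436881 0.13963611] [[0.48958423 0.43243681 0.143     ]]
saddle floors [[0.49543101 0.35865454 0.063     ]
 [0.50166794 0.23990337 0.063     ]]
rail ends [[0.56300823 0.46081823 0.05      ]
 [0.58070376 0.16051772 0.05      ]]
blocks [[ 0.52591813 -0.11409642  0.044     ]
 [ 0.41278658 -0.09163838  0.044     ]]
roller ring [[ 0.45025566 -0.09398413  0.041     ]]
[[0.44130201 0.46041694 0.02      ]
 [0.46193535 0.14608619 0.02      ]]
```

```bash
cat >> h.py <<'E'
from scipy.spatial.transform import Rotation as Ro
def plan(pos,jaw=None,tilt=0,axis=None,Rt=None,ref=None):
    """target TCP pos, jaw angle deg (tool y dir, tool down), optional tilt deg about world axis; prints delta in tool frame"""
    s=monitor.observe(); R0=Ro.from_euler('xyz',s['tool_rot']); p0=s['tool_pos']
    if ref is not None: p0,R0=np.array(ref[0]),Ro.from_euler('xyz',ref[1])
    if Rt is None: Rt=Ro.from_euler('xyz',[180,0,jaw+90],degrees=True)
    if axis is not None: Rt=Ro.from_rotvec(np.radians(tilt)*np.array(axis))*Rt
    d=R0.inv().apply(np.array(pos)-p0); w=np.degrees((R0.inv()*Rt).as_rotvec())
    print('d(mm)',np.round(d*1000,1),'w',np.round(w,2),'| from',np.round(p0,4)); return d,w
E
python3 - <<'E'
from h import *
plan([.44,.30,.30],67.6)
plan([.44,.30,.30],79)
E
```

```text
d(mm) [-292.6  -79.8  -73.8] w [-0.07 -0.01  0.01] | from [0.1998 0.4852 0.2262]
d(mm) [-292.6  -79.8  -73.8] w [ -0.06  -0.02 -11.39] | from [0.1998 0.4852 0.2262]
```

Call:
move_arm([
  {"z":-0.06},
  {"x":-0.05,"y":-0.015,"z":-0.074},
  {"x":-0.1,"y":-0.03,"z":-0.074},
  {"x":-0.15,"y":-0.04,"z":-0.074},
  {"x":-0.2,"y":-0.055,"z":-0.074},
  {"x":-0.25,"y":-0.068,"z":-0.074},
  {"x":-0.293,"y":-0.08,"z":-0.074},
  {"x":-0.293,"y":-0.08,"z":-0.074},
])

```text
schema error: expected keys x, y, z, wx, wy, wz, hand
```

Run:
```python
from h import *
snap('wrist','w1'); plan([.44,-.10,.28],79); plan([.46,-.103,.22],79)
```

```text
d(mm) [-445.  -449.7  -53.3] w [-5.000e-02 -1.000e-02 -1.139e+01] | from [0.1998 0.4852 0.2263]
d(mm) [-464.6 -444.8    6.6] w [-5.000e-02 -1.000e-02 -1.139e+01] | from [0.1998 0.4852 0.2263]
```

View pics/w1.png

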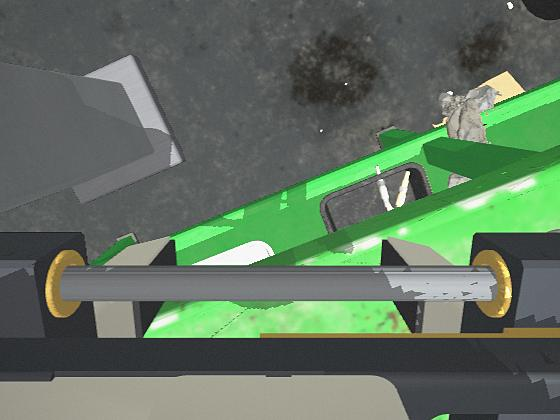

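Run:
```python
from h import *
plan([.57,.26,.32],67.6)
```

```text
d(mm) [-428.   -67.3  -93.7] w [-0.05 -0.01  0.01] | from [0.1998 0.4852 0.2263]
```

Call:
move_arm([
  {"x":0,"y":0,"z":-0.06,"wx":0,"wy":0,"wz":0,"hand":1},
  {"x":-0.05,"y":-0.008,"z":-0.094,"wx":0,"wy":0,"wz":0,"hand":1},
  {"x":-0.11,"y":-0.017,"z":-0.094,"wx":0,"wy":0,"wz":0,"hand":1},
  {"x":-0.17,"y":-0.027,"z":-0.094,"wx":0,"wy":0,"wz":0,"hand":1},
  {"x":-0.23,"y":-0.036,"z":-0.094,"wx":0,"wy":0,"wz":0,"hand":1},
  {"x":-0.29,"y":-0.045,"z":-0.094,"wx":0,"wy":0,"wz":0,"hand":1},
  {"x":-0.35,"y":-0.055,"z":-0.094,"wx":0,"wy":0,"wz":0,"hand":1},
  {"x":-0.4,"y":-0.063,"z":-0.094,"wx":0,"wy":0,"wz":0,"hand":1},
])

```text
time: 1.2
tool_pos: [0.5475, 0.2732, 0.3203]
tool_rot: [-3.141, -0.0, 2.75]
contact_force: [0.1, 1.3, 0.9]
opening: 0.0918
```

Call:
move_arm([
  {"x":-0.028,"y":-0.004,"z":0,"wx":0,"wy":0,"wz":0,"hand":1},
  {"x":-0.028,"y":-0.004,"z":0,"wx":0,"wy":0,"wz":0,"hand":1},
  {"x":-0.028,"y":-0.004,"z":0,"wx":0,"wy":0,"wz":0,"hand":1},
])

```text
time: 1.58
tool_pos: [0.5696, 0.2608, 0.3205]
tool_rot: [-3.141, -0.001, 2.751]
contact_force: [-0.3, -0.6, -0.9]
opening: 0.0918
```

Run:
```python
from h import *
snap('wrist','w1'); plan([.53,-.10,.28],79)
```

```text
d(mm) [-100.9 -349.    40.7] w [ 1.000e-02 -3.000e-02 -1.134e+01] | from [0.5694 0.2611 0.3208]
```

View pics/w1.png

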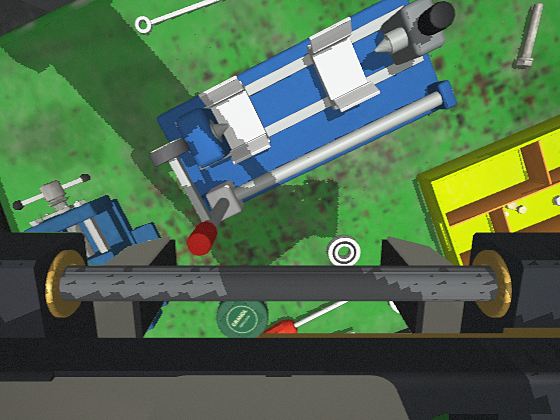

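The wrist view shows the whole bench. The saddle floors are near (242,121) and (340,78), the red knob top is at (199,243), the black knob top at (443,14), the tail cone tip at (380,42), and the head cone tip at (218,131). I'll fit the pose and check it with an overlay.

```bash
cat >> h.py <<'E'
def B(p,q):
    c,s=np.cos(p[2]),np.sin(p[2]); q=np.atleast_2d(q); return np.c_[p[0]+c*q[:,0]-s*q[:,1],p[1]+s*q[:,0]+c*q[:,1],q[:,2]]
E
python3 - <<'E'
from h import *
from scipy.optimize import least_squares
def T(u,v): return (125+u/3.3333,185+v/3.3333)
obs=[('top0',T(180,174),'t'),('top0',T(358,164),'h'),('w1',(242,121),'h'),('w1',(340,78),'t'),('top0',T(434,28),'r'),('w1',(199,243),'r'),('top0',T(38,182),'k'),('w1',(443,14),'k'),('scene0',(276.1,186.6),'r')]
def f(p):
    m={'t':(0,.063,.063),'h':(0,-.057,.063),'r':(.075,p[3],.198),'k':(0,p[4],.143)}
    return np.concatenate([proj(g,B(p,m[k]))[0]-uv for g,uv,k in obs])
r=least_squares(f,[.5,.3,.057,-.1,.13],loss='soft_l1'); p=r.x; print(p,np.degrees(p[2]),np.round(r.fun.reshape(-1,2),1))
np.save('bench.npy',p)
ims=[]
for g,(x,y,w,h) in (('w1',(120,0,360,270)),('top0',(120,180,160,90))):
    im=cv2.imread(f'pics/{g}.png'); sc=2 if g=='w1' else 4
    im=cv2.resize(im[y:y+h,x:x+w],None,fx=sc,fy=sc,interpolation=cv2.INTER_CUBIC)
    def L(q): cv2.polylines(im,[np.int32((proj(g,B(p,np.array(q)/1e3))-[x,y])*sc)],True,(0,0,255),1)
    for y0 in(-78,42):
        L([(-24.5,y0,63),(24.5,y0,63),(24.5,y0+42,63),(-24.5,y0+42,63)])
    L([(-48,-150,25),(92,-150,25),(92,170,25),(-48,170,25)])
    L([(0,-66,85),(0,105,85)])
    cv2.imwrite(f'pics/o_{g}.png',im); ims.append(im)
o=cv2.resize(ims[0],(720,540)); cv2.imwrite('pics/ov1.png',o[:, :])
E
```

```text
[ 0.49863295  0.29765961  0.0586431  -0.11434939  0.14135635] 3.3600023910918684 [[-0.9  0.2]
 [-0.4 -0.1]
 [-4.3 -0.8]
 [-0.4 -8.8]
 [-0.8 -0.5]
 [-0.   1. ]
 [-3.1 -0.4]
 [-0.   0.9]
 [-0.1 -0.3]]
```

View pics/ov1.png

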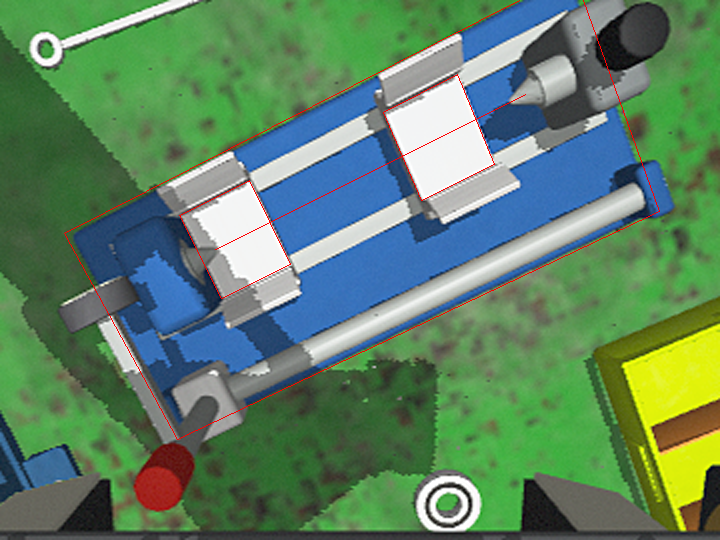

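Call:
move_arm([
  {"x":-0.017,"y":-0.058,"z":0.0,"wx":0,"wy":0,"wz":-3,"hand":1},
  {"x":-0.034,"y":-0.116,"z":0.0,"wx":0,"wy":0,"wz":-6,"hand":1},
  {"x":-0.051,"y":-0.174,"z":0.01,"wx":0,"wy":0,"wz":-9,"hand":1},
  {"x":-0.068,"y":-0.232,"z":0.02,"wx":0,"wy":0,"wz":-11.3,"hand":1},
  {"x":-0.085,"y":-0.29,"z":0.03,"wx":0,"wy":0,"wz":-11.3,"hand":1},
  {"x":-0.101,"y":-0.349,"z":0.04,"wx":0,"wy":0,"wz":-11.3,"hand":1},
  {"x":-0.101,"y":-0.349,"z":0.04,"wx":0,"wy":0,"wz":-11.3,"hand":1},
  {"x":-0.101,"y":-0.349,"z":0.04,"wx":0,"wy":0,"wz":-11.3,"hand":1},
])

```text
time: 2.62
tool_pos: [0.5306, -0.0995, 0.2812]
tool_rot: [3.141, 0.001, 2.949]
contact_force: [0.3, 0.3, 0.1]
opening: 0.0919
```

Run:
```python
from h import *
print(monitor.observe()['tool_pos']); snap('wrist','w2')
```

```text
[ 0.53055947 -0.09954055  0.28122283]
```

View pics/w2.png

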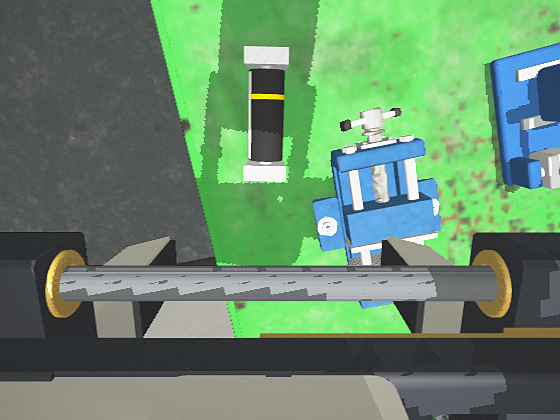

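The bench overlay matches the saddles and the cone tip closely. In the new wrist view the roller's ring-end block is at about (266,55), the far block at (264,172) and the ring at row 97. The background is clean, so I'll measure the block outlines by threshold.

Run:
```python
from h import *
im=cv2.imread('pics/w2.png').astype(int)
m=((im.min(2)>150)).astype(np.uint8); m[:, :235]=0; m[:,300:]=0; m[:40]=0; m[190:]=0
n,l,s,c=cv2.connectedComponentsWithStats(m); ctr=[]
for i in range(1,n):
    if s[i,4]>100:
        pts=np.argwhere(l==i)[:,::-1].astype(np.float32); bx=cv2.boxPoints(cv2.minAreaRect(pts)); print(s[i],np.round(bx,1).tolist()); ctr.append(bx)
W=[onz('w2',b+0,.044) for b in ctr]
for w in W: print(np.round(w,4).tolist(), np.round(np.linalg.norm(np.diff(w,axis=0),axis=1),4))
allp=np.vstack(W)[:,:2]; print('mid',allp.mean(0)); d=W[1].mean(0)-W[0].mean(0); print('axis deg',np.degrees(np.arctan2(d[1],d[0])),np.linalg.norm(d))
r=cv2.minAreaRect(allp.astype(np.float32)*1000); print(r)
# top check
print(onz('top0',[(355+122/5,213+217/5)],.041), onz('w2',[(268,97)],.041))
```

```text
[244  46  45  19 800] [[243.5, 63.0], [244.0, 45.29999923706055], [288.5, 46.70000076293945], [288.0, 64.4000015258789]]
[248  71   3  88 204] [[248.0, 71.0], [250.0, 71.0], [250.0, 158.0], [248.0, 158.0]]
[243 160  43  22 819] [[242.60000610351562, 180.3000030517578], [243.1999969482422, 159.8000030517578], [285.6000061035156, 161.0], [285.0, 181.5]]
[[0.4154, -0.1125, 0.044], [0.3996, -0.1085, 0.044], [0.4092, -0.0658, 0.044], [0.4251, -0.0694, 0.044]] [0.0163 0.0437 0.0163]
[[0.4236, -0.1097, 0.044], [0.424, -0.1077, 0.044], [0.5089, -0.1259, 0.044], [0.5085, -0.128, 0.044]] [0.002  0.0868 0.0021]
[[0.5307, -0.1387, 0.044], [0.5094, -0.1334, 0.044], [0.5192, -0.0897, 0.044], [0.5407, -0.0945, 0.044]] [0.0219 0.0448 0.022 ]
mid [ 0.4678496  -0.10698821]
axis deg -28.093222378552156 0.0611168061906465
((470.0477294921875, -101.75349426269531), (45.36974334716797, 134.563232421875), 77.27076721191406)
[[ 0.45025566 -0.09398413  0.041     ]] [[ 0.45178224 -0.09510763  0.041     ]]
```

Run:
```python
from h import *
a=np.radians(-12.7); u=np.array([np.cos(a),np.sin(a),0])
Rt=Ro.from_rotvec(np.radians(3)*u)*Ro.from_euler('xyz',[180,0,77.3+90],degrees=True); d=Rt.apply([0,0,1])
m=np.array([.470,-.1018,.022])
plan(m+d*(.007-.10),Rt=Rt); plan(m+d*.007,Rt=Rt)
```

```text
d(mm) [ 59.4 -19.2 166.4] w [-2.97  0.01  1.71] | from [ 0.5308 -0.0991  0.2813]
d(mm) [ 59.4 -14.1 266.3] w [-2.97  0.01  1.71] | from [ 0.5308 -0.0991  0.2813]
```

Call:
move_arm([
  {"x":0.03,"y":-0.01,"z":0.04,"wx":-1.5,"wy":0,"wz":0.8,"hand":0.7},
  {"x":0.0594,"y":-0.019,"z":0.09,"wx":-2.97,"wy":0,"wz":1.7,"hand":0.7},
  {"x":0.0594,"y":-0.019,"z":0.14,"wx":-2.97,"wy":0,"wz":1.7,"hand":0.7},
  {"x":0.0594,"y":-0.0192,"z":0.166,"wx":-2.97,"wy":0,"wz":1.7,"hand":0.7},
  {"x":0.0594,"y":-0.0192,"z":0.166,"wx":-2.97,"wy":0,"wz":1.7,"hand":0.7},
  {"x":0.0594,"y":-0.0192,"z":0.166,"wx":-2.97,"wy":0,"wz":1.7,"hand":0.7},
])

```text
time: 3.42
tool_pos: [0.4698, -0.1074, 0.116]
tool_rot: [3.09, 0.002, 2.92]
contact_force: [0.0, 0.3, 0.1]
opening: 0.0644
```

Run:
```python
from h import *
a=np.radians(-12.7); u=np.array([np.cos(a),np.sin(a),0])
Rt=Ro.from_rotvec(np.radians(3)*u)*Ro.from_euler('xyz',[180,0,77.3+90],degrees=True); d=Rt.apply([0,0,1])
m=np.array([.470,-.1018,.022])
plan(m+d*.007,Rt=Rt); print(monitor.observe()['opening'])
t=snap('top','top1'); w=snap('wrist','w3'); s=snap('scene','scene1')
o=np.zeros((560,800,3),np.uint8); o[:420,:560]=w[:,:,::-1]
o[:240,560:]=cv2.resize(t[200:300,330:430,::-1],(240,240)); o[240:480,560:]=cv2.resize(s[220:340,290:410,::-1],(240,240)); cv2.imwrite('pics/c2.png',o)
```

```text
d(mm) [  1.2   0.7 101.2] w [-0.04  0.09  0.02] | from [ 0.4698 -0.1074  0.116 ]
0.0643567001659335
```

View pics/c2.png

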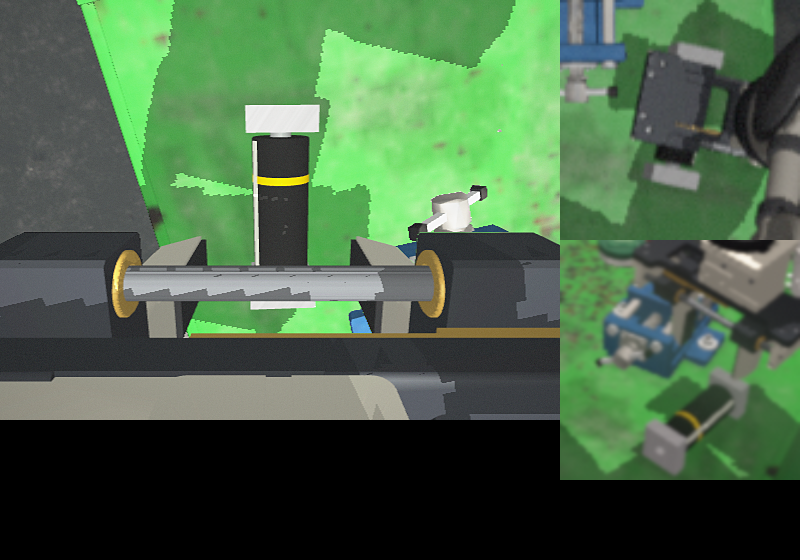

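The fingers straddle the roller symmetrically (the roller is centred at col 281) and the vice handle is clear to the right. I'll go down and grip.

Call:
move_arm([
  {"x":0.001,"y":0.0005,"z":0.03,"wx":0,"wy":0,"wz":0,"hand":0.7},
  {"x":0.001,"y":0.0007,"z":0.06,"wx":0,"wy":0,"wz":0,"hand":0.7},
  {"x":0.001,"y":0.0007,"z":0.08,"wx":0,"wy":0,"wz":0,"hand":0.7},
  {"x":0.001,"y":0.0007,"z":0.095,"wx":0,"wy":0,"wz":0,"hand":0.7},
  {"x":0.001,"y":0.0007,"z":0.101,"wx":0,"wy":0,"wz":0,"hand":0.7},
  {"x":0.001,"y":0.0007,"z":0.101,"wx":0,"wy":0,"wz":0,"hand":0.7},
])

```text
time: 4.32
tool_pos: [0.4691, -0.1021, 0.0141]
tool_rot: [3.09, -0.0, 2.918]
contact_force: [0.2, 0.4, 0.2]
opening: 0.0646
```

Call:
move_arm([
  {"x":0,"y":0,"z":0,"wx":0,"wy":0,"wz":0,"hand":0.5},
  {"x":0,"y":0,"z":0,"wx":0,"wy":0,"wz":0,"hand":0.3},
  {"x":0,"y":0,"z":0,"wx":0,"wy":0,"wz":0,"hand":0.3},
  {"x":0,"y":0,"z":0,"wx":0,"wy":0,"wz":0,"hand":0.3},
  {"x":0,"y":0,"z":0,"wx":0,"wy":0,"wz":0,"hand":0.3},
], grip_force=40)

```text
time: 4.95
tool_pos: [0.4692, -0.1018, 0.0142]
tool_rot: [3.089, -0.0, 2.918]
contact_force: [0.4, 2.8, 5.6]
opening: 0.0364
```

Call:
move_arm([
  {"x":0,"y":0,"z":-0.01,"wx":0,"wy":0,"wz":0,"hand":0.3},
  {"x":0,"y":0,"z":-0.03,"wx":0,"wy":0,"wz":0,"hand":0.3},
  {"x":0,"y":0,"z":-0.06,"wx":0,"wy":0,"wz":0,"hand":0.3},
  {"x":0,"y":0,"z":-0.1,"wx":0,"wy":0,"wz":0,"hand":0.3},
  {"x":0,"y":0,"z":-0.14,"wx":0,"wy":0,"wz":0,"hand":0.3},
  {"x":0,"y":0,"z":-0.18,"wx":0,"wy":0,"wz":0,"hand":0.3},
  {"x":0,"y":0,"z":-0.22,"wx":0,"wy":0,"wz":0,"hand":0.3},
  {"x":0,"y":0,"z":-0.22,"wx":0,"wy":0,"wz":0,"hand":0.3},
])

```text
time: 5.95
tool_pos: [0.4674, -0.1141, 0.236]
tool_rot: [3.091, 0.005, 2.918]
contact_force: [-0.7, 0.1, -5.1]
opening: 0.0358
```

Run:
```python
from h import *
w=snap('wrist','w4');s=snap('scene','scene2'); print(monitor.observe())
o=np.zeros((420,800,3),np.uint8); o[:,:300]=w[:,130:430,::-1]
o[:420,300:]=cv2.resize(s[130:270,270:437,::-1],(500,420)); cv2.imwrite('pics/c3.png',o)
```

```text
{'time': 6.05, 'qpos': array([-0.43222907,  0.25622478,  1.63163787,  0.05267996,  1.26767158,
       -1.79560713]), 'qvel': array([ 0.00265154,  0.02160834,  0.02386942,  0.00230276, -0.00148339,
        0.00268898]), 'joint_efforts': array([-4.52088250e-02, -4.22829115e+01, -2.71810770e+01,  2.44661355e-01,
        1.13851370e-01,  4.44855541e-03]), 'tool_pos': array([ 0.46562487, -0.11306094,  0.23239044]), 'tool_rot': array([ 3.08960156e+00, -2.82088809e-03,  2.91816870e+00]), 'contact_force': array([ 0.37597355, -0.11349007, -5.837337  ]), 'torque': array([-0.10071143,  0.00204139,  0.0096385 ]), 'opening': 0.03600063283976029}
```

View pics/c3.png

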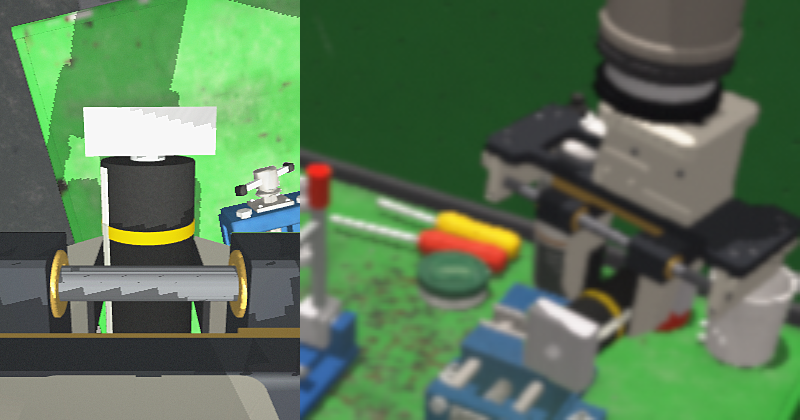

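Run:
```python
from h import *
from scipy.optimize import least_squares
s=monitor.observe(); Rt=Ro.from_euler('xyz',s['tool_rot'])
im=cv2.imread('pics/w4.png').astype(int)
m=(im.min(2)>135).astype(np.uint8); m[:,:205]=0;m[:,355:]=0;m[:95]=0;m[175:]=0
n,l,st,c=cv2.connectedComponentsWithStats(m); i=1+st[1:,4].argmax(); 
bx=cv2.boxPoints(cv2.minAreaRect(np.argwhere(l==i)[:,::-1].astype(np.float32))); print(st[i],bx.round(1).tolist())
# snapshot pose: use camera extrinsics from file; tool pose at that time = reading of same time
pos=s['tool_pos']
px=np.array([[214,107],[346,107],[345,155.5],[215,157]],float)
# tool frame: unit pose: axis at z=-h (behind tip), pitch about tool y, roll about x, axial shift
loc=np.array([[.067,-.022,-.022],[.067,.022,-.022],[.051,.022,-.022],[.051,-.022,-.022]])
def model(q):
    h,pit,rol,ax,yaw=q; R=Ro.from_euler('xyz',[rol,pit,yaw])
    return proj('w4',Rt.apply(R.apply(loc)+[ax,0,-h])+pos)
q0=[.0078,0,np.radians(3),0,0]; print(model(q0).round(1).tolist())
r=least_squares(lambda q:np.r_[(model(q)-px).ravel(),(q[0]-.0075)/.001],q0); print(r.x[0],np.degrees(r.x[[1,2,4]]),r.x[3],r.fun.round(1))
```

```text
[ 213   95  142   77 6926] [[209.6999969482422, 107.4000015258789], [352.79998779296875, 91.80000305175781], [359.79998779296875, 156.5], [216.8000030517578, 172.10000610351562]]
[[219.7, 99.5], [349.5, 99.7], [347.4, 146.9], [221.5, 147.5]]
0.007828402357272451 [ 3.43619979 -0.52250656 -0.42224187] -0.0011599608733815425 [-0.9  1.   0.7  0.1 -0.6 -0.1  0.9 -1.   0.3]
```

Run:
```python
from h import *
p=np.load('bench.npy'); g=lambda z:B(p,(0,.0138,z))[0]; print(g(.25))
plan(g(.25),3.36)
```

```text
[0.49782414 0.31143589 0.25      ]
d(mm) [ 62.7 421.4   4.5] w [ 2.45 -2.06 73.82] | from [ 0.4656 -0.1131  0.2324]
```

Call:
move_arm([
  {"x":0.008,"y":0.053,"z":0.0,"wx":0.31,"wy":-0.26,"wz":9.2,"hand":0.3},
  {"x":0.016,"y":0.105,"z":0.0,"wx":0.61,"wy":-0.5,"wz":18.5,"hand":0.3},
  {"x":0.024,"y":0.158,"z":0.0,"wx":0.92,"wy":-0.77,"wz":27.7,"hand":0.3},
  {"x":0.031,"y":0.211,"z":0.001,"wx":1.22,"wy":-1.03,"wz":36.9,"hand":0.3},
  {"x":0.039,"y":0.263,"z":0.002,"wx":1.53,"wy":-1.29,"wz":46.1,"hand":0.3},
  {"x":0.047,"y":0.316,"z":0.003,"wx":1.84,"wy":-1.55,"wz":55.4,"hand":0.3},
  {"x":0.055,"y":0.369,"z":0.004,"wx":2.14,"wy":-1.8,"wz":64.6,"hand":0.3},
  {"x":0.063,"y":0.421,"z":0.0045,"wx":2.45,"wy":-2.06,"wz":73.8,"hand":0.3},
])

```text
time: 7.05
tool_pos: [0.4971, 0.3124, 0.248]
tool_rot: [-3.139, 0.003, 1.625]
contact_force: [0.5, -1.1, -4.4]
opening: 0.0361
```

Call:
move_arm([
  {"x":0,"y":0,"z":0,"wx":0,"wy":0,"wz":0,"hand":0.3},
  {"x":0,"y":0,"z":0,"wx":0,"wy":0,"wz":0,"hand":0.3},
])

```text
time: 7.3
tool_pos: [0.4973, 0.3103, 0.2485]
tool_rot: [-3.139, 0.003, 1.632]
contact_force: [0.1, 1.2, -4.2]
opening: 0.0365
```

Run:
```python
from h import *
p=np.load('bench.npy'); g=lambda z:B(p,(0,.0138,z))[0]
print(monitor.observe()['tool_rot'])
plan(g(.12),3.36); plan(g(.0772),3.36)
```

```text
[-3.13929435e+00  2.99240589e-03  1.63180220e+00]
d(mm) [  1.5   0.9 128.5] w [-0.13  0.17  0.14] | from [0.4973 0.3103 0.2485]
d(mm) [  1.6   1.  171.3] w [-0.13  0.17  0.14] | from [0.4973 0.3103 0.2485]
```

Call:
move_arm([
  {"x":0.0015,"y":0.001,"z":0.04,"wx":0,"wy":0,"wz":0,"hand":0.3},
  {"x":0.0015,"y":0.001,"z":0.08,"wx":0,"wy":0,"wz":0,"hand":0.3},
  {"x":0.0015,"y":0.001,"z":0.11,"wx":0,"wy":0,"wz":0,"hand":0.3},
  {"x":0.0015,"y":0.001,"z":0.128,"wx":0,"wy":0,"wz":0,"hand":0.3},
  {"x":0.0015,"y":0.001,"z":0.128,"wx":0,"wy":0,"wz":0,"hand":0.3},
  {"x":0.0015,"y":0.001,"z":0.14,"wx":0,"wy":0,"wz":0,"hand":0.3},
  {"x":0.0015,"y":0.001,"z":0.15,"wx":0,"wy":0,"wz":0,"hand":0.3},
  {"x":0.0015,"y":0.001,"z":0.15,"wx":0,"wy":0,"wz":0,"hand":0.3},
])

```text
time: 8.3
tool_pos: [0.4989, 0.3121, 0.1002]
tool_rot: [3.141, 0.001, 1.63]
contact_force: [-0.6, 0.6, -5.3]
opening: 0.0363
```

Call:
move_arm([
  {"x":0,"y":0,"z":0.006,"wx":0,"wy":0,"wz":0,"hand":0.3},
  {"x":0,"y":0,"z":0.012,"wx":0,"wy":0,"wz":0,"hand":0.3},
  {"x":0,"y":0,"z":0.018,"wx":0,"wy":0,"wz":0,"hand":0.3},
  {"x":0,"y":0,"z":0.018,"wx":0,"wy":0,"wz":0,"hand":0.3},
])

```text
time: 8.8
tool_pos: [0.4991, 0.3122, 0.0823]
tool_rot: [3.141, 0.001, 1.63]
contact_force: [-0.5, 1.2, -4.9]
opening: 0.0362
```

Call:
move_arm([
  {"x":0,"y":-0.001,"z":0.002,"wx":0,"wy":0,"wz":0,"hand":0.3},
  {"x":0,"y":-0.001,"z":0.004,"wx":0,"wy":0,"wz":0,"hand":0.3},
  {"x":0,"y":-0.001,"z":0.005,"wx":0,"wy":0,"wz":0,"hand":0.3},
  {"x":0,"y":-0.001,"z":0.005,"wx":0,"wy":0,"wz":0,"hand":0.3},
])

```text
time: 9.3
tool_pos: [0.4984, 0.3123, 0.0782]
tool_rot: [3.14, 0.001, 1.63]
contact_force: [-2.5, -0.0, -2.6]
opening: 0.036
```

Call:
move_arm([
  {"x":0,"y":-0.0005,"z":0.001,"wx":0,"wy":0,"wz":0,"hand":0.3},
  {"x":0,"y":-0.0005,"z":0.0015,"wx":0,"wy":0,"wz":0,"hand":0.3},
  {"x":0,"y":-0.0005,"z":0.0015,"wx":0,"wy":0,"wz":0,"hand":0.3},
])

```text
time: 9.68
tool_pos: [0.4974, 0.3123, 0.0772]
tool_rot: [3.14, 0.001, 1.63]
contact_force: [-5.1, -1.8, 6.0]
opening: 0.0364
```

Call:
move_arm([
  {"x":0,"y":0,"z":0,"wx":0,"wy":0,"wz":0,"hand":0.6},
  {"x":0,"y":0,"z":0,"wx":0,"wy":0,"wz":0,"hand":0.6},
  {"x":0,"y":0,"z":0,"wx":0,"wy":0,"wz":0,"hand":0.6},
  {"x":0,"y":0,"z":-0.02,"wx":0,"wy":0,"wz":0,"hand":0.6},
  {"x":0,"y":0,"z":-0.06,"wx":0,"wy":0,"wz":0,"hand":0.6},
  {"x":0,"y":0,"z":-0.11,"wx":0,"wy":0,"wz":0,"hand":0.6},
  {"x":0,"y":0,"z":-0.14,"wx":0,"wy":0,"wz":0,"hand":0.6},
  {"x":0,"y":0,"z":-0.14,"wx":0,"wy":0,"wz":0,"hand":0.6},
])

```text
time: 10.68
tool_pos: [0.4991, 0.313, 0.2193]
tool_rot: [3.134, -0.002, 1.63]
contact_force: [0.3, 0.4, -0.7]
opening: 0.0553
```

Run:
```python
from h import *
p=np.load('bench.npy')
print(monitor.observe()['contact_force'])
plan(B(p,(0,p[4],.20))[0],3.36); plan(B(p,(0,p[4],.12))[0],3.36)
snap('scene','scene3')
```

```text
[ 0.3000871   0.35941448 -0.72699363]
d(mm) [126.1  -1.5  19.4] w [ 0.44 -0.09  0.03] | from [0.4991 0.313  0.2193]
d(mm) [125.9  -2.1  99.4] w [ 0.44 -0.09  0.03] | from [0.4991 0.313  0.2193]
```

Call:
move_arm([
  {"x":0.045,"y":0,"z":0,"wx":0.2,"wy":0,"wz":0,"hand":0.6},
  {"x":0.09,"y":-0.001,"z":0,"wx":0.4,"wy":0,"wz":0,"hand":0.6},
  {"x":0.126,"y":-0.002,"z":0.01,"wx":0.4,"wy":0,"wz":0,"hand":0.6},
  {"x":0.126,"y":-0.002,"z":0.03,"wx":0.4,"wy":0,"wz":0,"hand":0.6},
  {"x":0.126,"y":-0.002,"z":0.06,"wx":0.4,"wy":0,"wz":0,"hand":0.6},
  {"x":0.126,"y":-0.002,"z":0.085,"wx":0.4,"wy":0,"wz":0,"hand":0.6},
  {"x":0.126,"y":-0.002,"z":0.098,"wx":0.4,"wy":0,"wz":0,"hand":0.6},
  {"x":0.126,"y":-0.002,"z":0.098,"wx":0.4,"wy":0,"wz":0,"hand":0.6},
])

```text
time: 11.72
tool_pos: [0.4878, 0.4375, 0.1167]
tool_rot: [-3.134, 0.002, 1.63]
contact_force: [0.1, -0.3, -0.4]
opening: 0.055
```

Run:
```python
from h import *
p=np.load('bench.npy')
s=monitor.observe(); print(s['tool_pos'],s['contact_force'])
plan(B(p,(0,p[4],.12))[0],3.36)
w=snap('wrist','w5');t=snap('top','top2');s=snap('scene','scene4')
o=np.zeros((600,800,3),np.uint8); o[:300,:400]=cv2.resize(w[:,:,::-1],(400,300)); o[:300,400:]=cv2.resize(t[180:270,125:245+0,::-1],(400,300)); o[300:,:500]=cv2.resize(s[180:270,160:310,::-1],(500,300))
s=cv2.imread('pics/scene3.png'); o[300:480,500:]=cv2.resize(s[180:270,160:310],(300,180)); cv2.imwrite('pics/c4.png',o)
```

```text
[0.48784074 0.43746167 0.11665147] [ 0.14068667 -0.30279401 -0.36301972]
d(mm) [ 1.2  2.6 -3.4] w [-0.44  0.14  0.03] | from [0.4878 0.4375 0.1167]
```

View pics/c4.png

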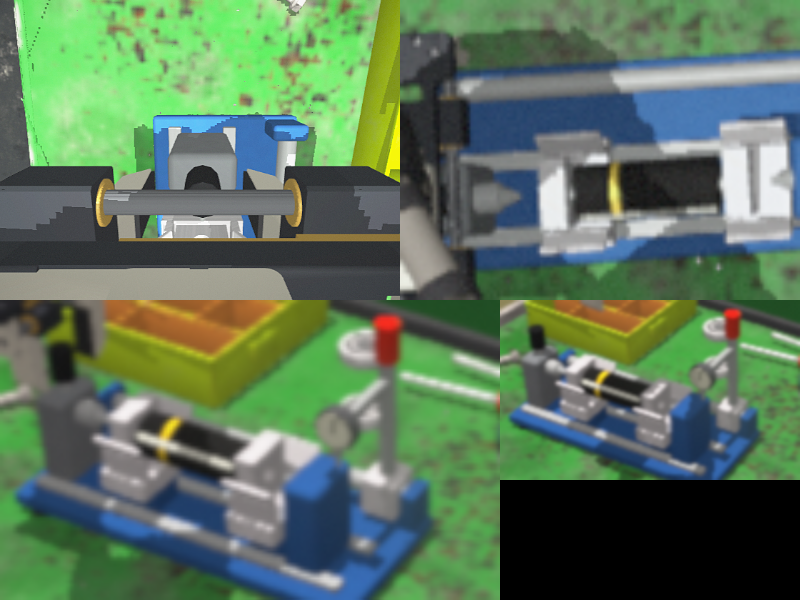

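The roller lies level in both saddles, clear of the cones. The white line faces the robot side and the knob sits between the jaws. I'll grip the knob.

Call:
move_arm([
  {"x":0.001,"y":0.002,"z":-0.003,"wx":-0.4,"wy":0,"wz":0,"hand":0.6},
  {"x":0.001,"y":0.002,"z":-0.003,"wx":-0.4,"wy":0,"wz":0,"hand":0.3},
  {"x":0.001,"y":0.002,"z":-0.003,"wx":-0.4,"wy":0,"wz":0,"hand":0.15},
  {"x":0.001,"y":0.002,"z":-0.003,"wx":-0.4,"wy":0,"wz":0,"hand":0.15},
  {"x":0.001,"y":0.002,"z":-0.003,"wx":-0.4,"wy":0,"wz":0,"hand":0.15},
  {"x":0.001,"y":0.002,"z":-0.003,"wx":-0.4,"wy":0,"wz":0,"hand":0.15},
], grip_force=20)

```text
time: 12.62
tool_pos: [0.49, 0.439, 0.1213]
tool_rot: [3.14, 0.001, 1.63]
contact_force: [-2.3, -0.0, 1.1]
opening: 0.0211
```

Call:
move_arm([
  {"x":-0.006,"y":0,"z":0,"wx":0,"wy":0,"wz":0,"hand":0.15},
  {"x":-0.013,"y":0,"z":0,"wx":0,"wy":0,"wz":0,"hand":0.15},
  {"x":-0.02,"y":0,"z":0,"wx":0,"wy":0,"wz":0,"hand":0.15},
  {"x":-0.027,"y":0,"z":0,"wx":0,"wy":0,"wz":0,"hand":0.15},
  {"x":-0.034,"y":0,"z":0,"wx":0,"wy":0,"wz":0,"hand":0.15},
  {"x":-0.041,"y":0,"z":0,"wx":0,"wy":0,"wz":0,"hand":0.15},
  {"x":-0.047,"y":0,"z":0,"wx":0,"wy":0,"wz":0,"hand":0.15},
  {"x":-0.05,"y":0,"z":0,"wx":0,"wy":0,"wz":0,"hand":0.15},
])

```text
time: 13.62
tool_pos: [0.4931, 0.3896, 0.1213]
tool_rot: [3.14, -0.001, 1.629]
contact_force: [-3.2, 10.9, -2.4]
opening: 0.021
```

Call:
move_arm([
  {"x":-0.001,"y":0,"z":0,"wx":0,"wy":0,"wz":0,"hand":0.15},
  {"x":-0.002,"y":0,"z":0,"wx":0,"wy":0,"wz":0,"hand":0.15},
  {"x":-0.003,"y":0,"z":0,"wx":0,"wy":0,"wz":0,"hand":0.15},
  {"x":-0.004,"y":0,"z":0,"wx":0,"wy":0,"wz":0,"hand":0.15},
])

```text
time: 14.12
tool_pos: [0.4931, 0.3889, 0.1214]
tool_rot: [3.139, -0.007, 1.63]
contact_force: [-3.1, 21.2, -6.1]
opening: 0.021
```

Run:
```python
from h import *
p=np.load('bench.npy')
def inv(X):
    c,s=np.cos(p[2]),np.sin(p[2]); d=X[:,:2]-p[:2]; return np.c_[d@[c,s],d@[-s,c]]*1000
s=monitor.observe(); print('tcp',inv(s['tool_pos'][None]), inv(np.array([[.490,.439,0]])))
snap('top','top3'); snap('scene','scene5')
for f in ('top2','top3'):
    im=cv2.imread(f'pics/{f}.png'); h=cv2.cvtColor(im,cv2.COLOR_BGR2HSV)
    m=cv2.inRange(h,(20,110,90),(35,255,255)); m[:180]=0;m[265:]=0;m[:,:150]=0;m[:,270:]=0
    q=np.argwhere(m)[:,::-1]; print(f,len(q),q.mean(0),inv(onz(f,q,.1)).mean(0))
    # bright blocks profile along the axis line at x=0,z=.107
    ys=np.arange(-80,95,2.); uv=proj(f,B(p,np.c_[0*ys+.012,ys/1e3,0*ys+.107])); g=cv2.cvtColor(im,cv2.COLOR_BGR2GRAY)
    v=cv2.remap(g,uv[:,0].astype(np.float32)[None],uv[:,1].astype(np.float32)[None],1)[0]; print(' '.join(f'{int(a)}:{b}' for a,b in zip(ys,v)))
```

```text
tcp [[-0.1387003  91.39332619]] [[ -0.33422369 141.60339858]]
top2 56 [191.17857143 234.66071429] [ 3.29782574 28.36914864]
-80:145 -78:226 -76:240 -74:238 -72:238 -70:237 -68:237 -66:238 -64:237 -62:215 -60:168 -58:152 -56:136 -54:171 -52:237 -50:237 -48:237 -46:236 -44:236 -42:238 -40:237 -38:188 -36:94 -34:34 -32:31 -30:31 -28:33 -26:31 -24:36 -22:37 -20:37 -18:35 -16:35 -14:34 -12:35 -10:36 -8:36 -6:37 -4:37 -2:36 0:34 2:34 4:36 6:36 8:37 10:38 12:33 14:25 16:26 18:23 20:26 22:24 24:20 26:28 28:53 30:97 32:138 34:121 36:49 38:33 40:34 42:37 44:36 46:37 48:37 50:37 52:37 54:36 56:38 58:55 60:85 62:109 64:167 66:238 68:232 70:191 72:184 74:163 76:154 78:153 80:128 82:88 84:68 86:64 88:64 90:66 92:64 94:64
top3 57 [201.45614035 233.52631579] [4.35858189 6.20812869]
-80:82 -78:137 -76:218 -74:236 -72:235 -70:235 -68:235 -66:235 -64:236 -62:226 -60:181 -58:95 -56:39 -54:32 -52:37 -50:35 -48:37 -46:36 -44:35 -42:34 -40:35 -38:35 -36:33 -34:29 -32:28 -30:29 -28:30 -26:26 -24:25 -22:27 -20:19 -18:24 -16:21 -14:23 -12:23 -10:25 -8:27 -6:31 -4:36 -2:36 0:34 2:36 4:44 6:108 8:187 10:170 12:98 14:39 16:30 18:22 20:24 22:27 24:23 26:22 28:24 30:20 32:25 34:35 36:69 38:92 40:107 42:148 44:155 46:153 48:153 50:154 52:155 54:156 56:156 58:154 60:153 62:155 64:153 66:148 68:115 70:64 72:58 74:59 76:75 78:67 80:55 82:38 84:28 86:26 88:31 90:44 92:54 94:52
```

Call:
move_arm([
  {"x":0,"y":0,"z":0,"wx":0,"wy":0,"wz":0,"hand":0.1},
  {"x":-0.001,"y":0,"z":0,"wx":0,"wy":0,"wz":0,"hand":0.1},
  {"x":-0.002,"y":0,"z":0,"wx":0,"wy":0,"wz":0,"hand":0.1},
  {"x":-0.003,"y":0,"z":0,"wx":0,"wy":0,"wz":0,"hand":0.1},
], grip_force=45)

```text
time: 14.72
tool_pos: [0.4932, 0.3884, 0.1214]
tool_rot: [3.137, -0.011, 1.63]
contact_force: [-3.0, 29.3, -8.2]
opening: 0.0211
```

Call:
move_arm([
  {"x":0.002,"y":0,"z":0,"wx":0,"wy":0,"wz":0,"hand":0.1},
  {"x":0.004,"y":0,"z":0,"wx":0,"wy":0,"wz":0,"hand":0.1},
  {"x":0.005,"y":0,"z":0,"wx":0,"wy":0,"wz":0,"hand":0.1},
  {"x":0.005,"y":0,"z":0,"wx":0,"wy":0,"wz":0,"hand":0.1},
  {"x":0.005,"y":0,"z":0,"wx":0,"wy":0,"wz":0,"hand":0.5},
  {"x":0.005,"y":0,"z":0,"wx":0,"wy":0,"wz":0,"hand":0.5},
  {"x":0.005,"y":0,"z":-0.01,"wx":0,"wy":0,"wz":0,"hand":0.5},
  {"x":0.005,"y":0,"z":-0.04,"wx":0,"wy":0,"wz":0,"hand":0.5},
])

```text
time: 15.72
tool_pos: [0.493, 0.3862, 0.1609]
tool_rot: [-3.141, 0.003, 1.629]
contact_force: [-0.0, 0.4, 0.3]
opening: 0.0458
```

Run:
```python
from h import *
p=np.load('bench.npy')
s=monitor.observe(); print(s['tool_pos'],s['tool_rot'],s['contact_force'],s['opening'])
# hover to look: TCP toward head so that wrist cam is above roller/tail
plan(B(p,(0,-.045,.26))[0],3.36)
plan(B(p,(0,-.009,.26))[0],3.36)
```

```text
[0.49304774 0.38616627 0.16092034] [-3.14094667e+00  2.67518863e-03  1.62931477e+00] [-0.01063265  0.44384393  0.31521416] 0.045814300137518624
d(mm) [-133.9    0.3  -98.7] w [-0.04  0.15 -0.01] | from [0.493  0.3862 0.1609]
d(mm) [-97.9   0.3 -98.8] w [-0.04  0.15 -0.01] | from [0.493  0.3862 0.1609]
```

Call:
move_arm([
  {"x":0,"y":0,"z":-0.06,"wx":0,"wy":0,"wz":0,"hand":0.6},
  {"x":-0.04,"y":0,"z":-0.099,"wx":0,"wy":0,"wz":0,"hand":0.6},
  {"x":-0.09,"y":0,"z":-0.099,"wx":0,"wy":0,"wz":0,"hand":0.6},
  {"x":-0.134,"y":0,"z":-0.099,"wx":0,"wy":0,"wz":0,"hand":0.6},
  {"x":-0.134,"y":0,"z":-0.099,"wx":0,"wy":0,"wz":0,"hand":0.6},
  {"x":-0.134,"y":0,"z":-0.099,"wx":0,"wy":0,"wz":0,"hand":0.6},
])

```text
time: 16.48
tool_pos: [0.5014, 0.2536, 0.2612]
tool_rot: [3.138, 0.0, 1.629]
contact_force: [-1.5, -0.1, -0.5]
opening: 0.0556
```

Run:
```python
from h import *
p=np.load('bench.npy')
w=snap('wrist','w6'); im=w[:260,100:460,::-1]; print(proj('w6',B(p,np.array([(0,-.066,.085),(0,.047,.085),(0,.058,.107),(0,-.076,.107),(.0245,-.036,.063),(0,.083,.143)]))).round(1).tolist())
o=cv2.resize(im,(800,578),interpolation=cv2.INTER_CUBIC); cv2.imwrite('pics/c5.png',o)
```

```text
[[277.6, 207.0], [277.5, 77.8], [277.6, 60.7], [277.6, 224.4], [303.1, 170.9], [277.7, 14.4]]
```

View pics/c5.png

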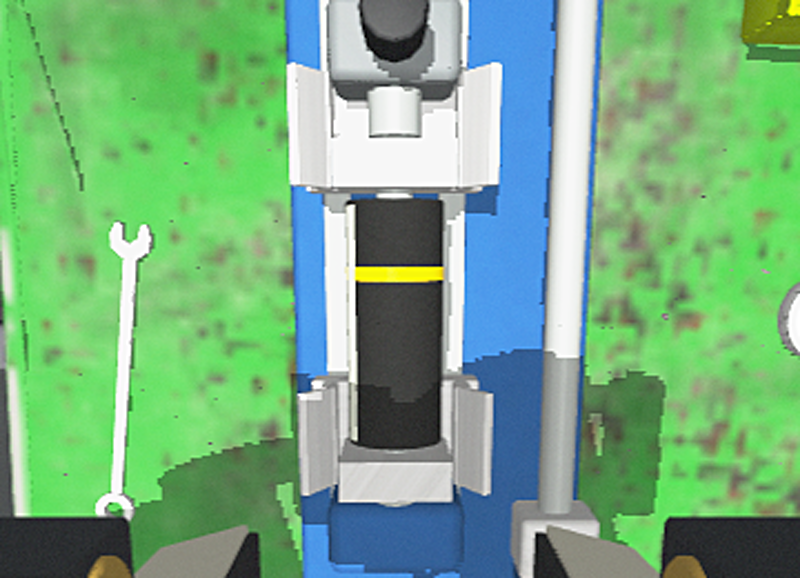

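The tail block's outer face sits at the predicted "home" row, the head block edge is about 2 px off prediction, and both cones are in. The white line is at the left (-x) limb of the roller. I'll measure its angle from the profile and plan a tilted grasp.

```bash
cat >> h.py <<'E'
def lineang(f,ys,p,dx=0.,lo=-95,hi=95):
    """profile of roller surface brightness vs angle (deg from up, + toward bench -x), white-line centre by weighted mean"""
    g=cv2.cvtColor(cv2.imread(f'pics/{f}.png'),cv2.COLOR_BGR2GRAY).astype(np.float32); th=np.arange(lo,hi,3.)
    out=[]
    for y in ys:
        X=np.c_[-.019*np.sin(np.radians(th))+dx,0*th+y,.085+.019*np.cos(np.radians(th))]; uv=proj(f,B(p,X)).astype(np.float32)
        out.append(cv2.remap(g,uv[:,0][None],uv[:,1][None],1)[0])
    return th,np.mean(out,0)
E
python3 - <<'E'
from h import *
p=np.load('bench.npy')
ys=np.r_[np.arange(-.04,-.005,.005),.022,.026,.03]
for f in('w6','scene3'):
    pp=p
    th,v=lineang(f,ys if f=='w6' else ys+.022,p); print(f,' '.join(f'{int(a)}:{int(b)}' for a,b in zip(th,v)))
for y in (0.,):
    for t in(0,-30):
        Rt=Ro.from_rotvec(np.radians(t)*np.array([-np.sin(p[2]),np.cos(p[2]),0]))*Ro.from_euler('xyz',[180,0,93.36],degrees=True); d=Rt.apply([0,0,1])
        a=B(p,(0,y,.085))[0]
        for r in(-.08,.01): print(t,r,a+d*r); plan(a+d*r,Rt=Rt)
E
```

```text
w6 -95:130 -92:140 -89:147 -86:148 -83:145 -80:137 -77:124 -74:107 -71:83 -68:60 -65:39 -62:36 -59:42 -56:47 -53:50 -50:52 -47:52 -44:53 -41:54 -38:56 -35:57 -32:58 -29:60 -26:60 -23:62 -20:62 -17:63 -14:63 -11:63 -8:64 -5:65 -2:65 1:65 4:65 7:63 10:63 13:63 16:62 19:61 22:61 25:60 28:60 31:59 34:58 37:58 40:56 43:55 46:48 49:38 52:111 55:199 58:238 61:242 64:240 67:231 70:219 73:207 76:203 79:202 82:201 85:201 88:201 91:201 94:201
scene3 -95:62 -92:64 -89:67 -86:70 -83:73 -80:77 -77:81 -74:87 -71:92 -68:98 -65:103 -62:109 -59:114 -56:119 -53:123 -50:127 -47:130 -44:131 -41:132 -38:132 -35:131 -32:128 -29:125 -26:121 -23:115 -20:108 -17:99 -14:90 -11:80 -8:71 -5:61 -2:53 1:47 4:41 7:38 10:36 13:35 16:34 19:34 22:34 25:34 28:33 31:33 34:33 37:35 40:39 43:50 46:68 49:90 52:114 55:135 58:150 61:155 64:151 67:137 70:118 73:98 76:78 79:60 82:46 85:37 88:31 91:28 94:27
0 -0.08 [0.49863295 0.29765961 0.165     ]
d(mm) [43.7 -0.3 95.9] w [0.16 0.01 0.04] | from [0.5013 0.2541 0.2609]
0 0.01 [0.49863295 0.29765961 0.075     ]
d(mm) [ 43.7  -0.6 185.9] w [0.16 0.01 0.04] | from [0.5013 0.2541 0.2609]
-30 -0.08 [0.45870171 0.29531523 0.15428203]
d(mm) [ 43.7 -40.3 106.5] w [-29.84   0.     0.05] | from [0.5013 0.2541 0.2609]
-30 0.01 [0.50362436 0.29795266 0.07633975]
d(mm) [ 43.7   4.4 184.6] w [-29.84   0.     0.05] | from [0.5013 0.2541 0.2609]
```

Call:
move_arm([
  {"x":0.02,"y":-0.01,"z":0.01,"wx":-8,"wy":0,"wz":0,"hand":0.6},
  {"x":0.0437,"y":-0.02,"z":0.04,"wx":-16,"wy":0,"wz":0,"hand":0.6},
  {"x":0.0437,"y":-0.03,"z":0.07,"wx":-24,"wy":0,"wz":0,"hand":0.6},
  {"x":0.0437,"y":-0.0403,"z":0.1065,"wx":-29.8,"wy":0,"wz":0,"hand":0.6},
  {"x":0.0437,"y":-0.0403,"z":0.1065,"wx":-29.8,"wy":0,"wz":0,"hand":0.6},
  {"x":0.0437,"y":-0.0403,"z":0.1065,"wx":-29.8,"wy":0,"wz":0,"hand":0.6},
])

```text
time: 17.27
tool_pos: [0.4599, 0.296, 0.1553]
tool_rot: [2.619, 0.0, 1.631]
contact_force: [0.3, -0.3, 0.3]
opening: 0.055
```

Run:
```python
from h import *
p=np.load('bench.npy')
t=-30;y=0
Rt=Ro.from_rotvec(np.radians(t)*np.array([-np.sin(p[2]),np.cos(p[2]),0]))*Ro.from_euler('xyz',[180,0,93.36],degrees=True); d=Rt.apply([0,0,1])
a=B(p,(0,y,.085))[0]; plan(a+d*.01,Rt=Rt)
# axis lateral check from wrist w6: roller limbs
```

```text
d(mm) [-0.7 -1.5 90.3] w [-0.03 -0.04  0.07] | from [0.4599 0.296  0.1553]
```

Call:
move_arm([
  {"x":-0.0007,"y":-0.0015,"z":0.03,"wx":0,"wy":0,"wz":0,"hand":0.6},
  {"x":-0.0007,"y":-0.0015,"z":0.06,"wx":0,"wy":0,"wz":0,"hand":0.6},
  {"x":-0.0007,"y":-0.0015,"z":0.08,"wx":0,"wy":0,"wz":0,"hand":0.6},
  {"x":-0.0007,"y":-0.0015,"z":0.09,"wx":0,"wy":0,"wz":0,"hand":0.6},
  {"x":-0.0007,"y":-0.0015,"z":0.09,"wx":0,"wy":0,"wz":0,"hand":0.6},
])

```text
time: 17.9
tool_pos: [0.5036, 0.2966, 0.0758]
tool_rot: [2.618, 0.001, 1.629]
contact_force: [0.1, 0.2, -0.4]
opening: 0.055
```

Call:
move_arm([
  {"x":0,"y":0,"z":0,"wx":0,"wy":0,"wz":0,"hand":0.42},
  {"x":0,"y":0,"z":0,"wx":0,"wy":0,"wz":0,"hand":0.35},
  {"x":0,"y":0,"z":0,"wx":0,"wy":0,"wz":0,"hand":0.35},
  {"x":0,"y":0,"z":0,"wx":0,"wy":0,"wz":0,"hand":0.35},
], grip_force=25)

```text
time: 18.4
tool_pos: [0.5034, 0.297, 0.0767]
tool_rot: [2.616, -0.001, 1.63]
contact_force: [4.1, -1.4, 6.0]
opening: 0.0363
```

Call:
move_arm([
  {"x":0,"y":-0.00165,"z":-0.00014,"wx":9.5,"wy":0,"wz":0,"hand":0.35},
  {"x":0,"y":-0.00326,"z":-0.00054,"wx":19,"wy":0,"wz":0,"hand":0.35},
  {"x":0,"y":-0.00477,"z":-0.00121,"wx":28.5,"wy":0,"wz":0,"hand":0.35},
  {"x":0,"y":-0.00616,"z":-0.00212,"wx":38,"wy":0,"wz":0,"hand":0.35},
  {"x":0,"y":-0.00737,"z":-0.00324,"wx":47.5,"wy":0,"wz":0,"hand":0.35},
  {"x":0,"y":-0.00839,"z":-0.00455,"wx":57,"wy":0,"wz":0,"hand":0.35},
  {"x":0,"y":-0.00839,"z":-0.00455,"wx":57,"wy":0,"wz":0,"hand":0.35},
])

```text
time: 19.27
tool_pos: [0.4926, 0.2966, 0.0753]
tool_rot: [-2.663, -0.001, 1.629]
contact_force: [-0.8, 0.7, 9.9]
opening: 0.0366
```

Call:
move_arm([
  {"x":0,"y":0,"z":0,"wx":0,"wy":0,"wz":0,"hand":0.6},
  {"x":0,"y":0,"z":0,"wx":0,"wy":0,"wz":0,"hand":0.6},
  {"x":0,"y":0,"z":-0.02,"wx":0,"wy":0,"wz":0,"hand":0.6},
  {"x":0,"y":0,"z":-0.06,"wx":0,"wy":0,"wz":0,"hand":0.6},
  {"x":0,"y":0,"z":-0.1,"wx":0,"wy":0,"wz":0,"hand":0.6},
  {"x":0,"y":0,"z":-0.1,"wx":0,"wy":0,"wz":0,"hand":0.6},
])

```text
time: 20.02
tool_pos: [0.5396, 0.2991, 0.1666]
tool_rot: [-2.675, -0.001, 1.63]
contact_force: [-0.1, 0.1, -0.2]
opening: 0.0551
```

Run:
```python
from h import *
p=np.load('bench.npy')
print(monitor.observe()['contact_force']); plan(B(p,(0,-.045,.26))[0],3.36)
```

```text
[-0.1469311   0.1028132  -0.18116878]
d(mm) [-43.9 -78.7 -65. ] w [-26.73  -0.05   0.04] | from [0.5396 0.2991 0.1666]
```

Call:
move_arm([
  {"x":0,"y":-0.02,"z":-0.025,"wx":-9,"wy":0,"wz":0,"hand":0.6},
  {"x":-0.01,"y":-0.045,"z":-0.045,"wx":-18,"wy":0,"wz":0,"hand":0.6},
  {"x":-0.03,"y":-0.0787,"z":-0.065,"wx":-26.7,"wy":0,"wz":0,"hand":0.6},
  {"x":-0.044,"y":-0.0787,"z":-0.065,"wx":-26.7,"wy":0,"wz":0,"hand":0.6},
  {"x":-0.044,"y":-0.0787,"z":-0.065,"wx":-26.7,"wy":0,"wz":0,"hand":0.6},
  {"x":-0.044,"y":-0.0787,"z":-0.065,"wx":-26.7,"wy":0,"wz":0,"hand":0.6},
])

```text
time: 20.78
tool_pos: [0.5007, 0.2525, 0.2557]
tool_rot: [-3.131, 0.001, 1.629]
contact_force: [1.2, -0.1, 0.4]
opening: 0.0547
```

```bash
cat > ang.py <<'E'
from h import *
import sys
p=np.load('bench.npy'); f=sys.argv[1]
snap('wrist',f); snap('scene',f+'s'); snap('top',f+'t')
g=cv2.cvtColor(cv2.imread(f'pics/{f}.png'),cv2.COLOR_BGR2GRAY).astype(np.float32)
K,R,t=P(f); c=-R.T@t; cs,sn=np.cos(p[2]),np.sin(p[2]); d=c[:2]-p[:2]; cx=d@[cs,sn]; cz=c[2]; print('cam bench x,z',cx,cz)
xs=np.arange(-30,30.01,.5)/1e3   # sample on plane z=.085 (axis plane)
def edge(v,lev,rising): pass
ph=[]
for y in (-.035,-.025,-.015,-.007,.025,.03):
    uv=proj(f,B(p,np.c_[xs,0*xs+y,0*xs+.085])).astype(np.float32)
    v=cv2.remap(g,uv[:,0][None],uv[:,1][None],1)[0]
    i=np.abs(xs)<.025; 
    # white line: weighted mean of bright within +-12mm
    j=np.abs(xs)<.013; w=np.clip(v[j]-120,0,None); xl=(w*xs[j]).sum()/max(w.sum(),1)
    # roller body limbs: dark->bright transitions beyond 12mm, from mid outwards
    def limb(s):
        k=[q for q in np.where(xs*s>.012)[0]]; k=k if s>0 else k[::-1]
        for a,b in zip(k[:-1],k[1:]):
            if v[b]>105: return xs[a]+(105-v[a])/(v[b]-v[a])*(xs[b]-xs[a])
    ph.append((y,xl*1e3,w.sum(),limb(-1),limb(1)))
    if y in(-.025,.025): print(' '.join(f'{a*1e3:.0f}:{int(b)}' for a,b in zip(xs[::2],v[::2])))
for q in ph: print(q)
for ff in (f,f+'s',f+'t'):
    th,v=lineang(ff,np.r_[np.arange(-.04,-.005,.005),.022,.026,.03],p,lo=-62,hi=62); print(ff,' '.join(f'{int(a)}:{int(b)}' for a,b in zip(th,v)))
E
python3 ang.py w7
```

```text
cam bench x,z 0.00042875050526345075 0.4138850917040856
-30:141 -29:139 -28:141 -27:200 -26:246 -25:247 -24:246 -23:246 -22:251 -21:236 -20:107 -19:36 -18:53 -17:53 -16:58 -15:58 -14:58 -13:59 -12:58 -11:61 -10:61 -9:50 -8:145 -7:254 -6:250 -5:248 -4:249 -3:253 -2:208 -1:63 0:65 1:66 2:67 3:63 4:65 5:66 6:63 7:60 8:59 9:58 10:56 11:55 12:57 13:55 14:52 15:46 16:40 17:71 18:162 19:187 20:171 21:227 22:250 23:246 24:246 25:247 26:251 27:186 28:139 29:142 30:143
-30:141 -29:141 -28:137 -27:231 -26:250 -25:247 -24:246 -23:246 -22:247 -21:253 -20:158 -19:46 -18:48 -17:58 -16:56 -15:59 -14:58 -13:58 -12:59 -11:63 -10:61 -9:52 -8:115 -7:241 -6:250 -5:247 -4:247 -3:251 -2:254 -1:39 0:62 1:65 2:63 3:65 4:63 5:65 6:62 7:58 8:58 9:61 10:58 11:57 12:56 13:55 14:51 15:49 16:44 17:52 18:151 19:180 20:219 21:250 22:246 23:246 24:246 25:248 26:251 27:170 28:132 29:137 30:138
(-0.035, np.float64(-4.655880410454606), np.float32(1277.5469), np.float64(-0.020425745487213137), np.float64(0.017021283354610207))
(-0.025, np.float64(-4.76058548970229), np.float32(1518.5605), np.float64(-0.019982881247997283
[... 749 characters left out ...]
9 22:180 25:72 28:54 31:59 34:59 37:59 40:57 43:56 46:56 49:54 52:54 55:54 58:53 61:52
w7s -62:148 -59:151 -56:155 -53:158 -50:160 -47:162 -44:163 -41:162 -38:161 -35:159 -32:157 -29:154 -26:151 -23:147 -20:143 -17:139 -14:138 -11:139 -8:144 -5:152 -2:164 1:179 4:192 7:202 10:204 13:199 16:185 19:164 22:139 25:112 28:87 31:69 34:56 37:48 40:45 43:43 46:42 49:41 52:41 55:40 58:39 61:38
w7t -62:176 -59:175 -56:174 -53:174 -50:173 -47:172 -44:171 -41:171 -38:170 -35:169 -32:168 -29:167 -26:166 -23:165 -20:164 -17:164 -14:163 -11:163 -8:162 -5:161 -2:160 1:159 4:159 7:158 10:157 13:157 16:156 19:155 22:154 25:154 28:153 31:153 34:152 37:151 40:150 43:150 46:149 49:148 52:148 55:147 58:147 61:146
```

Run:
```python
from h import *
p=np.load('bench.npy')
t=-9.5
Rt=Ro.from_rotvec(np.radians(t)*np.array([-np.sin(p[2]),np.cos(p[2]),0]))*Ro.from_euler('xyz',[180,0,93.36],degrees=True); d=Rt.apply([0,0,1])
a=B(p,(-.0005,0,.085))[0]; plan(a-d*.07,Rt=Rt); plan(a+d*.01,Rt=Rt)
```

```text
d(mm) [ 45.1 -10.5 102. ] w [-10.05   0.07   0.03] | from [0.5007 0.2527 0.256 ]
d(mm) [ 45.2   3.5 180.7] w [-10.05   0.07   0.03] | from [0.5007 0.2527 0.256 ]
```

Call:
move_arm([
  {"x":0.025,"y":-0.005,"z":0.01,"wx":-5,"wy":0,"wz":0,"hand":0.6},
  {"x":0.045,"y":-0.0105,"z":0.06,"wx":-10,"wy":0,"wz":0,"hand":0.6},
  {"x":0.045,"y":-0.0105,"z":0.102,"wx":-10,"wy":0,"wz":0,"hand":0.6},
  {"x":0.045,"y":-0.0055,"z":0.13,"wx":-10,"wy":0,"wz":0,"hand":0.6},
  {"x":0.045,"y":-0.001,"z":0.155,"wx":-10,"wy":0,"wz":0,"hand":0.6},
  {"x":0.045,"y":0.0025,"z":0.175,"wx":-10,"wy":0,"wz":0,"hand":0.6},
  {"x":0.045,"y":0.0035,"z":0.1805,"wx":-10,"wy":0,"wz":0,"hand":0.6},
  {"x":0.045,"y":0.0035,"z":0.1805,"wx":-10,"wy":0,"wz":0,"hand":0.6},
])

```text
time: 21.92
tool_pos: [0.4999, 0.2975, 0.0767]
tool_rot: [2.975, 0.001, 1.63]
contact_force: [0.3, -0.6, 0.2]
opening: 0.055
```

Call:
move_arm([
  {"x":0,"y":0,"z":0,"wx":0,"wy":0,"wz":0,"hand":0.42},
  {"x":0,"y":0,"z":0,"wx":0,"wy":0,"wz":0,"hand":0.35},
  {"x":0,"y":0,"z":0,"wx":0,"wy":0,"wz":0,"hand":0.35},
  {"x":0,"y":0,"z":0,"wx":0,"wy":0,"wz":0,"hand":0.35},
], grip_force=25)

```text
time: 22.42
tool_pos: [0.4998, 0.2975, 0.0777]
tool_rot: [2.973, 0.0, 1.63]
contact_force: [-2.8, -0.2, 5.4]
opening: 0.0367
```

Call:
move_arm([
  {"x":0,"y":-0.0008,"z":0,"wx":4.5,"wy":0,"wz":0,"hand":0.35},
  {"x":0,"y":-0.00165,"z":-0.00014,"wx":9.5,"wy":0,"wz":0,"hand":0.35},
  {"x":0,"y":-0.00165,"z":-0.00014,"wx":9.5,"wy":0,"wz":0,"hand":0.35},
  {"x":0,"y":-0.00165,"z":-0.00014,"wx":9.5,"wy":0,"wz":0,"hand":0.35},
])

```text
time: 22.92
tool_pos: [0.4991, 0.2975, 0.0776]
tool_rot: [3.136, 0.0, 1.63]
contact_force: [1.8, -0.0, 4.6]
opening: 0.0361
```

Call:
move_arm([
  {"x":0,"y":0,"z":0,"wx":0,"wy":0,"wz":0,"hand":0.6},
  {"x":0,"y":0,"z":0,"wx":0,"wy":0,"wz":0,"hand":0.6},
  {"x":0,"y":0,"z":-0.02,"wx":0,"wy":0,"wz":0,"hand":0.6},
  {"x":0,"y":0,"z":-0.07,"wx":0,"wy":0,"wz":0,"hand":0.6},
  {"x":0,"y":0,"z":-0.13,"wx":0,"wy":0,"wz":0,"hand":0.6},
  {"x":-0.02,"y":0,"z":-0.18,"wx":0,"wy":0,"wz":0,"hand":0.6},
  {"x":-0.045,"y":0,"z":-0.18,"wx":0,"wy":0,"wz":0,"hand":0.6},
  {"x":-0.045,"y":0,"z":-0.18,"wx":0,"wy":0,"wz":0,"hand":0.6},
])

```text
time: 23.92
tool_pos: [0.5006, 0.2513, 0.2573]
tool_rot: [3.139, 0.001, 1.628]
contact_force: [0.8, 0.0, 0.0]
opening: 0.0552
```

```bash
python3 ang.py w8 | grep -v '^-30'; python3 -c "
from h import *
print(monitor.observe()['tool_pos'],monitor.observe()['tool_rot'])"
```

```text
cam bench x,z -0.0017042000307280812 0.41551702110421646
(-0.035, np.float64(0.2481436162241656), np.float32(1537.9258), np.float64(-0.018753922671079636), np.float64(0.01861976175010204))
(-0.025, np.float64(0.24804981805135556), np.float32(1524.2969), np.float64(-0.01862021858245134), np.float64(0.01890395873785019))
(-0.015, np.float64(0.26086065112087414), np.float32(1517.0654), np.float64(-0.018466513097286225), np.float64(0.01870141026377678))
(-0.007, np.float64(0.2637044827987444), np.float32(1502.292), np.float64(-0.018415437340736387), np.float64(0.01895465350151062))
(0.025, np.float64(0.3542676595596117), np.float32(1510.4746), np.float64(-0.01817307098209858), np.float64(0.019120582222938536))
(0.03, np.float64(0.555895877401041), np.float32(1598.3262), np.float64(-0.01811773757636547), np.float64(0.019018233880400658))
w8 -62:40 -59:44 -56:47 -53:49 -50:51 -47:51 -44:52 -41:53 -38:55 -35:56 -32:56 -29:58 -26:59 -23:60 -20:62 -17:61 -14:55 -11:53 -8:248 -5:252 -2:247 1:247 4:253 7:241 10:33 13:57 16:60 19:60 22:60 25:60 28:58 31:57 34:57 37:56 40:55 43:54 46:52 49:52 52:50 55:48 58:47 61:41
w8s -62:190 -59:187 -56:186 -53:184 -50:182 -47:182 -44:182 -41:181 -38:181 -35:181 -32:181 -29:183 -26:185 -23:187 -20:192 -17:196 -14:202 -11:207 -8:210 -5:209 -2:205 1:195 4:181 7:162 10:139 13:115 16:92 19:74 22:60 25:52 28:47 31:45 34:44 37:43 40:42 43:41 46:40 49:40 52:39 55:38 58:37 61:36
w8t -62:186 -59:186 -56:185 -53:185 -50:184 -47:183 -44:182 -41:181 -38:180 -35:179 -32:178 -29:176 -26:175 -23:174 -20:173 -17:172 -14:171 -11:170 -8:169 -5:168 -2:167 1:166 4:165 7:164 10:164 13:163 16:162 19:161 22:160 25:160 28:159 31:159 34:158 37:157 40:157 43:157 46:156 49:155 52:155 55:154 58:154 61:153
[0.50013581 0.25291527 0.25618766] [3.14099441e+00 7.51067530e-04 1.62999413e+00]
```

Run:
```python
from h import *
p=np.load('bench.npy')
def inv(X):
    c,s=np.cos(p[2]),np.sin(p[2]); d=X[:,:2]-p[:2]; return np.c_[d@[c,s],d@[-s,c]]*1000
for f in('w6','w7','w8'):
    im=cv2.imread(f'pics/{f}.png'); h=cv2.cvtColor(im,cv2.COLOR_BGR2HSV); m=cv2.inRange(h,(22,150,120),(34,255,255)); m[:,:255]=0;m[:,300:]=0;m[:60]=0;m[220:]=0
    q=np.argwhere(m)[:,::-1]; c=q[:,0].mean(); q=q[np.abs(q[:,0]-c)<8]; print(f,len(q),inv(onz(f,q,.103)).mean(0))
    # block outer edges at x=0,z=.107
    g=cv2.cvtColor(im,cv2.COLOR_BGR2GRAY)
    ys=np.r_[np.arange(-84,-66,1.),np.arange(50,66,1.)]; uv=proj(f,B(p,np.c_[0*ys+.014,ys/1e3,0*ys+.107])).astype(np.float32); print(' '.join(f'{int(a)}:{b}' for a,b in zip(ys,cv2.remap(g,uv[:,0][None],uv[:,1][None],1)[0])))
plan(B(p,(.075,p[3],.25))[0],93.36); plan(B(p,(.075,p[3],.172))[0],93.36)
```

```text
w6 112 [ 0.76279009 10.1463206 ]
-84:92 -83:93 -82:87 -81:83 -80:81 -79:76 -78:65 -77:124 -76:211 -75:219 -74:213 -73:210 -72:208 -71:207 -70:211 -69:209 -68:208 -67:209 50:247 51:247 52:247 53:247 54:247 55:247 56:247 57:247 58:247 59:247 60:247 61:247 62:247 63:247 64:247 65:248
w7 50 [ 1.94143896 14.17034405]
-84:89 -83:94 -82:90 -81:86 -80:84 -79:81 -78:74 -77:68 -76:58 -75:58 -74:58 -73:136 -72:227 -71:217 -70:215 -69:215 -68:211 -67:209 50:247 51:247 52:247 53:247 54:247 55:247 56:247 57:247 58:247 59:247 60:247 61:247 62:247 63:247 64:247 65:247
w8 56 [-2.66635709 14.31748859]
-84:89 -83:88 -82:85 -81:83 -80:79 -79:77 -78:72 -77:67 -76:61 -75:56 -74:51 -73:118 -72:230 -71:216 -70:211 -69:207 -68:205 -67:208 50:247 51:247 52:247 53:247 54:247 55:247 56:247 57:247 58:247 59:247 60:247 61:247 62:247 63:247 64:247 65:247
d(mm) [-69.6  76.1   6.3] w [-1.000e-02  6.000e-02 -8.997e+01] | from [0.5001 0.2529 0.2562]
d(mm) [-69.6  76.   84.3] w [-1.000e-02  6.000e-02 -8.997e+01] | from [0.5001 0.2529 0.2562]
```

Run:
```python
from h import *
p=np.load('bench.npy')
def prof(f,x,z,ys):
    g=cv2.cvtColor(cv2.imread(f'pics/{f}.png'),cv2.COLOR_BGR2GRAY); uv=proj(f,B(p,np.c_[0*ys+x,ys/1e3,0*ys+z])).astype(np.float32); return ' '.join(f'{int(a)}:{b}' for a,b in zip(ys,cv2.remap(g,uv[:,0][None],uv[:,1][None],1)[0]))
for f in('w6','w7','w8'):
    K,R,t=P(f); print(f,(-R.T@t).round(4), R[2].round(4))
    print(' head saddle lip -x',prof(f,-.036,.097,np.arange(-46,-26,1.)))
    print(' tail saddle lip -x',prof(f,-.036,.097,np.arange(34,52,1.)))
    print(' knob',prof(f,0,.143,np.arange(60,110,2.)))
    print(' tailcone/block',prof(f,0.012,.085,np.arange(52,80,1.)))
```

```text
w6 [0.4966 0.3177 0.4195] [ 0.0182 -0.2423 -0.97  ]
 head saddle lip -x -46:207 -45:208 -44:209 -43:206 -42:210 -41:208 -40:206 -39:204 -38:238 -37:255 -36:251 -35:98 -34:82 -33:86 -32:87 -31:86 -30:87 -29:86 -28:86 -27:146
 tail saddle lip -x 34:142 35:143 36:143 37:142 38:141 39:143 40:142 41:139 42:143 43:254 44:251 45:249 46:248 47:249 48:248 49:248 50:248 51:247
 knob 60:247 62:247 64:247 66:247 68:171 70:160 72:121 74:133 76:28 78:32 80:32 82:112 84:113 86:112 88:109 90:107 92:69 94:0 96:0 98:0 100:0 102:0 104:0 106:0 108:0
 tailcone/block 52:247 53:247 54:247 55:247 56:247 57:247 58:247 59:247 60:248 61:248 62:248 63:248 64:248 65:248 66:248 67:249 68:252 69:212 70:215 71:218 72:228 73:145 74:71 75:80 76:81 77:81 78:80 79:96
w7 [0.4979 0.3169 0.4139] [ 0.0055 -0.244  -0.9698]
 head saddle lip -x -46:205 -45:203 -44:205 -43:206 -42:205 -41:204 -40:202 -39:203 -38:253 -37:255 -36:217 -35:97 -34:75 -33:85 -32:84 -31:86 -30:86 -29:82 -28:79 -27:126
 tail saddle lip -x 34:137 35:137 36:136 37:137 38:135 39:136 40:136 41:133 42:147 43:254 44:250 45:248 46:248 47:248 48:247 49:247 50
[... 428 characters left out ...]
0.9699]
 head saddle lip -x -46:203 -45:203 -44:203 -43:201 -42:202 -41:200 -40:254 -39:251 -38:250 -37:253 -36:219 -35:94 -34:78 -33:85 -32:83 -31:94 -30:96 -29:137 -28:138 -27:138
 tail saddle lip -x 34:140 35:140 36:140 37:140 38:141 39:141 40:140 41:137 42:158 43:252 44:249 45:248 46:250 47:250 48:250 49:250 50:250 51:251
 knob 60:252 62:247 64:247 66:247 68:247 70:247 72:252 74:94 76:114 78:122 80:109 82:35 84:31 86:25 88:100 90:0 92:0 94:0 96:0 98:0 100:0 102:0 104:0 106:0 108:0
 tailcone/block 52:247 53:247 54:247 55:247 56:247 57:247 58:247 59:247 60:247 61:247 62:247 63:247 64:248 65:248 66:249 67:249 68:250 69:250 70:250 71:250 72:250 73:250 74:250 75:253 76:216 77:217 78:224 79:78
```

The static features agree between views, but the roller has moved about 4 mm back towards +y since w6. Sideways load during the first turn must have wedged the tailstock out. I'll push it home again with closed fingers from behind the knob, so that letting go can't pull it back.

Run:
```python
from h import *
p=np.load('bench.npy')
plan(B(p,(0,.145,.25))[0],3.36); plan(B(p,(0,.145,.122))[0],3.36)
```

```text
d(mm) [189.8   1.2   6. ] w [0.03 0.04 0.03] | from [0.5001 0.2529 0.2562]
d(mm) [189.9   1.1 134. ] w [0.03 0.04 0.03] | from [0.5001 0.2529 0.2562]
```

Call:
move_arm([
  {"x":0.05,"y":0,"z":0,"wx":0,"wy":0,"wz":0,"hand":0.3},
  {"x":0.1,"y":0,"z":0,"wx":0,"wy":0,"wz":0,"hand":0},
  {"x":0.15,"y":0.001,"z":0,"wx":0,"wy":0,"wz":0,"hand":0},
  {"x":0.19,"y":0.001,"z":0.01,"wx":0,"wy":0,"wz":0,"hand":0},
  {"x":0.19,"y":0.001,"z":0.05,"wx":0,"wy":0,"wz":0,"hand":0},
  {"x":0.19,"y":0.001,"z":0.1,"wx":0,"wy":0,"wz":0,"hand":0},
  {"x":0.19,"y":0.001,"z":0.134,"wx":0,"wy":0,"wz":0,"hand":0},
  {"x":0.19,"y":0.001,"z":0.134,"wx":0,"wy":0,"wz":0,"hand":0},
])

```text
time: 25.08
tool_pos: [0.4883, 0.4416, 0.1189]
tool_rot: [-3.137, 0.005, 1.631]
contact_force: [0.4, 0.2, 1.3]
opening: 0.0002
```

Call:
move_arm([
  {"x":-0.01,"y":0,"z":0,"wx":0,"wy":0,"wz":0,"hand":0},
  {"x":-0.016,"y":0,"z":0,"wx":0,"wy":0,"wz":0,"hand":0},
  {"x":-0.021,"y":0,"z":0,"wx":0,"wy":0,"wz":0,"hand":0},
  {"x":-0.026,"y":0,"z":0,"wx":0,"wy":0,"wz":0,"hand":0},
  {"x":-0.031,"y":0,"z":0,"wx":0,"wy":0,"wz":0,"hand":0},
  {"x":-0.034,"y":0,"z":0,"wx":0,"wy":0,"wz":0,"hand":0},
  {"x":-0.036,"y":0,"z":0,"wx":0,"wy":0,"wz":0,"hand":0},
])

```text
time: 25.95
tool_pos: [0.4929, 0.4105, 0.1241]
tool_rot: [3.136, -0.008, 1.63]
contact_force: [-0.7, 19.6, -2.6]
opening: 0.0
```

Call:
move_arm([
  {"x":-0.001,"y":0,"z":0,"wx":0,"wy":0,"wz":0,"hand":0},
  {"x":-0.002,"y":0,"z":0,"wx":0,"wy":0,"wz":0,"hand":0},
  {"x":-0.003,"y":0,"z":0,"wx":0,"wy":0,"wz":0,"hand":0},
  {"x":-0.003,"y":0,"z":0,"wx":0,"wy":0,"wz":0,"hand":0},
])

```text
time: 26.45
tool_pos: [0.493, 0.41, 0.1242]
tool_rot: [3.135, -0.012, 1.631]
contact_force: [0.1, 24.5, -4.2]
opening: 0.0005
```

Call:
move_arm([
  {"x":0.008,"y":0,"z":0,"wx":0,"wy":0,"wz":0,"hand":0},
  {"x":0.02,"y":0,"z":-0.01,"wx":0,"wy":0,"wz":0,"hand":0},
  {"x":0.02,"y":0,"z":-0.06,"wx":0,"wy":0,"wz":0,"hand":0.2},
  {"x":0.02,"y":0,"z":-0.12,"wx":0,"wy":0,"wz":0,"hand":0.6},
  {"x":0.02,"y":0,"z":-0.134,"wx":0,"wy":0,"wz":0,"hand":0.6},
])

```text
time: 27.08
tool_pos: [0.4928, 0.4241, 0.2628]
tool_rot: [3.132, -0.004, 1.63]
contact_force: [-0.4, 0.7, 0.2]
opening: 0.0262
```

Run:
```python
from h import *
p=np.load('bench.npy')
plan(B(p,(0,-.045,.258))[0],3.36)
```

```text
d(mm) [-171.6   -1.7    4.2] w [ 0.57 -0.21  0.01] | from [0.4928 0.4241 0.2628]
```

Call:
move_arm([
  {"x":-0.05,"y":0,"z":0,"wx":0,"wy":0,"wz":0,"hand":0.6},
  {"x":-0.1,"y":-0.001,"z":0,"wx":0.3,"wy":0,"wz":0,"hand":0.6},
  {"x":-0.14,"y":-0.001,"z":0.002,"wx":0.5,"wy":0,"wz":0,"hand":0.6},
  {"x":-0.1715,"y":-0.0017,"z":0.004,"wx":0.5,"wy":0,"wz":0,"hand":0.6},
  {"x":-0.1715,"y":-0.0017,"z":0.004,"wx":0.5,"wy":0,"wz":0,"hand":0.6},
  {"x":-0.1715,"y":-0.0017,"z":0.004,"wx":0.5,"wy":0,"wz":0,"hand":0.6},
  {"x":-0.1715,"y":-0.0017,"z":0.004,"wx":0.5,"wy":0,"wz":0,"hand":0.6},
])

```text
time: 27.95
tool_pos: [0.4997, 0.2528, 0.2529]
tool_rot: [-3.135, 0.001, 1.631]
contact_force: [-0.4, -0.6, 0.1]
opening: 0.055
```

```bash
cat > seat.py <<'E'
from h import *
import sys
p=np.load('bench.npy'); f=sys.argv[1]
def inv(X):
    c,s=np.cos(p[2]),np.sin(p[2]); d=X[:,:2]-p[:2]; return np.c_[d@[c,s],d@[-s,c]]*1000
im=cv2.imread(f'pics/{f}.png'); h=cv2.cvtColor(im,cv2.COLOR_BGR2HSV); m=cv2.inRange(h,(22,150,120),(34,255,255)); m[:,:250]=0;m[:,310:]=0;m[:60]=0;m[220:]=0
q=np.argwhere(m)[:,::-1]; print(f,len(q),'ring',inv(onz(f,q,.101)).mean(0))
def prof(x,z,ys):
    g=cv2.cvtColor(im,cv2.COLOR_BGR2GRAY); uv=proj(f,B(p,np.c_[0*ys+x,ys/1e3,0*ys+z])).astype(np.float32); return ' '.join(f'{int(a)}:{b}' for a,b in zip(ys,cv2.remap(g,uv[:,0][None],uv[:,1][None],1)[0]))
print('head edge',prof(.014,.107,np.arange(-80,-68,1.))); print('tail knob',prof(0,.143,np.arange(64,96,2.))); print('tail face',prof(.012,.085,np.arange(64,82,1.)))
E
python3 ang.py w9|grep -v '^-30'|head -7; python3 seat.py w9
```

```text
cam bench x,z -0.001174798253273064 0.41112293006531286
(-0.035, np.float64(0.0706034528068959), np.float32(1523.5566), np.float64(-0.018982063353061674), np.float64(0.018413312375545502))
(-0.025, np.float64(0.060811167966871534), np.float32(1514.9355), np.float64(-0.0185879120901227), np.float64(0.018479897201061246))
(-0.015, np.float64(0.013149638854691186), np.float32(1478.5859), np.float64(-0.018839869290590287), np.float64(0.01858214711397886))
(-0.007, np.float64(0.14499992179802), np.float32(1560.9619), np.float64(-0.018765319019556043), np.float64(0.01840166938304901))
(0.025, np.float64(0.028414182962979973), np.float32(1529.8945), np.float64(-0.018713771656155585), np.float64(0.018467882573604582))
(0.03, np.float64(0.00043268636419829207), np.float32(1516.6875), np.float64(-0.01887845304608345), np.float64(0.018357515424489972))
w9 243 ring [-0.18018643 10.36063273]
head edge -80:79 -79:78 -78:64 -77:107 -76:231 -75:215 -74:208 -73:206 -72:205 -71:204 -70:208 -69:205
tail knob 64:247 66:247 68:120 70:135 72:121 74:134 76:28 78:29 80:29 82:106 84:110 86:107 88:106 90:0 92:0 94:0
tail face 64:249 65:248 66:248 67:249 68:245 69:204 70:210 71:212 72:225 73:95 74:78 75:77 76:80 77:80 78:80 79:85 80:94 81:165
```

Seated again: head block edge at y ≈ -76.7 and ring at y ≈ 10.4, the same as before, and the white line is within about 0.5° of up. Next is the indicator: I'll grip the red knob with the jaws along the bar.

Run:
```python
from h import *
p=np.load('bench.npy')
plan(B(p,(.075,p[3],.255))[0],93.36); plan(B(p,(.075,p[3],.172))[0],93.36)
```

```text
d(mm) [-69.5  76.5  -2.6] w [ -0.34  -0.28 -89.9 ] | from [0.4997 0.2527 0.2529]
d(mm) [-69.5  77.1  80.4] w [ -0.34  -0.28 -89.9 ] | from [0.4997 0.2527 0.2529]
```

Call:
move_arm([
  {"x":-0.01,"y":0.01,"z":-0.002,"wx":0,"wy":0,"wz":-10,"hand":0.6},
  {"x":-0.02,"y":0.02,"z":-0.002,"wx":0,"wy":0,"wz":-20,"hand":0.6},
  {"x":-0.03,"y":0.03,"z":-0.002,"wx":0,"wy":0,"wz":-30,"hand":0.6},
  {"x":-0.04,"y":0.04,"z":-0.002,"wx":0,"wy":0,"wz":-40,"hand":0.6},
  {"x":-0.05,"y":0.05,"z":-0.002,"wx":0,"wy":0,"wz":-50,"hand":0.6},
  {"x":-0.06,"y":0.06,"z":-0.002,"wx":0,"wy":0,"wz":-60,"hand":0.6},
  {"x":-0.0695,"y":0.07,"z":-0.002,"wx":0,"wy":0,"wz":-70,"hand":0.6},
  {"x":-0.0695,"y":0.0765,"z":-0.002,"wx":0,"wy":0,"wz":-80,"hand":0.6},
])

```text
time: 29.1
tool_pos: [0.5808, 0.1868, 0.2543]
tool_rot: [-3.14, -0.007, 3.032]
contact_force: [0.1, 0.2, -0.2]
opening: 0.055
```

Call:
move_arm([
  {"x":0,"y":0,"z":0,"wx":0,"wy":0,"wz":-9.9,"hand":0.6},
  {"x":0,"y":0,"z":0,"wx":0,"wy":0,"wz":-9.9,"hand":0.6},
  {"x":0,"y":0,"z":0,"wx":0,"wy":0,"wz":-9.9,"hand":0.6},
])

```text
time: 29.48
tool_pos: [0.5802, 0.1873, 0.2545]
tool_rot: [-3.141, -0.007, -3.087]
contact_force: [-0.2, 1.4, 0.1]
opening: 0.0549
```

Run:
```python
from h import *
p=np.load('bench.npy')
plan(B(p,(.075,p[3],.172))[0],93.36); print(monitor.observe()['tool_rot'])
snap('wrist','w10')
```

```text
d(mm) [-0.6  0.6 82.5] w [-0.04 -0.39 -0.24] | from [0.5802 0.1873 0.2545]
[-3.1409414  -0.00681853 -3.08718329]
```

Call:
move_arm([
  {"x":-0.0006,"y":0.0006,"z":0.03,"wx":0,"wy":-0.4,"wz":0,"hand":0.6},
  {"x":-0.0006,"y":0.0006,"z":0.055,"wx":0,"wy":-0.4,"wz":0,"hand":0.6},
  {"x":-0.0006,"y":0.0006,"z":0.073,"wx":0,"wy":-0.4,"wz":0,"hand":0.6},
  {"x":-0.0006,"y":0.0006,"z":0.08,"wx":0,"wy":-0.4,"wz":0,"hand":0.6},
  {"x":-0.0006,"y":0.0006,"z":0.08,"wx":0,"wy":-0.4,"wz":0,"hand":0.4},
  {"x":-0.0006,"y":0.0006,"z":0.08,"wx":0,"wy":-0.4,"wz":0,"hand":0.15},
  {"x":-0.0006,"y":0.0006,"z":0.08,"wx":0,"wy":-0.4,"wz":0,"hand":0.15},
  {"x":-0.0006,"y":0.0006,"z":0.08,"wx":0,"wy":-0.4,"wz":0,"hand":0.15},
], grip_force=10)

```text
time: 30.52
tool_pos: [0.5805, 0.1877, 0.175]
tool_rot: [-3.141, 0.001, -3.084]
contact_force: [0.1, 1.5, 0.5]
opening: 0.0199
```

Call:
move_arm([
  {"x":0,"y":0,"z":0,"wx":0,"wy":0,"wz":0,"hand":0.15},
  {"x":0,"y":0,"z":0,"wx":0,"wy":0,"wz":0,"hand":0.15},
])

```text
time: 30.78
tool_pos: [0.5806, 0.1876, 0.175]
tool_rot: [-3.141, 0.001, -3.084]
contact_force: [0.5, -0.4, 3.5]
opening: 0.0197
```

Run:
```python
from h import *
p=np.load('bench.npy'); s=monitor.observe(); X=s['tool_pos']
c,sn=np.cos(p[2]),np.sin(p[2]); d=X[:2]-p[:2]; print('bench',d@[c,sn],d@[-sn,c],s['opening'],s['contact_force'])
plan(B(p,(d@[c,sn],.0105,X[2]))[0],93.36)
```

```text
bench 0.0753320909034731 -0.11462314311474599 0.019723550074147316 [ 0.49515092 -0.40503242  3.53438018]
d(mm) [ 2.000e-01  1.251e+02 -1.000e-01] w [-0.03  0.06 -0.08] | from [0.5806 0.1876 0.175 ]
```

Call:
move_arm([
  {"x":0,"y":0.01,"z":0,"wx":0,"wy":0,"wz":0,"hand":0.15},
  {"x":0,"y":0.03,"z":0,"wx":0,"wy":0,"wz":0,"hand":0.15},
  {"x":0,"y":0.055,"z":0,"wx":0,"wy":0,"wz":0,"hand":0.15},
  {"x":0,"y":0.08,"z":0,"wx":0,"wy":0,"wz":0,"hand":0.15},
  {"x":0,"y":0.1,"z":0,"wx":0,"wy":0,"wz":0,"hand":0.15},
  {"x":0,"y":0.115,"z":0,"wx":0,"wy":0,"wz":0,"hand":0.15},
  {"x":0,"y":0.1251,"z":0,"wx":0,"wy":0,"wz":0,"hand":0.15},
  {"x":0,"y":0.1251,"z":0,"wx":0,"wy":0,"wz":0,"hand":0.15},
])

```text
time: 31.78
tool_pos: [0.5728, 0.3154, 0.175]
tool_rot: [3.14, 0.001, -3.082]
contact_force: [-0.4, 0.8, 4.5]
opening: 0.0194
```

Run:
```python
from h import *
p=np.load('bench.npy'); s=monitor.observe(); X=s['tool_pos']
c,sn=np.cos(p[2]),np.sin(p[2]); d=X[:2]-p[:2]; print('bench',d@[c,sn],d@[-sn,c],s['opening'],s['contact_force'])
```

```text
bench 0.07503214317282246 0.013323899260685034 0.019353439918555516 [-0.37310559  0.81319548  4.51234572]
```

Call:
move_arm([
  {"x":0,"y":-0.0028,"z":0,"wx":0,"wy":0,"wz":0,"hand":0.15},
  {"x":0,"y":-0.0028,"z":0,"wx":0,"wy":0,"wz":0,"hand":0.15},
  {"x":0,"y":-0.0028,"z":0,"wx":0,"wy":0,"wz":0,"hand":0.15},
])

```text
time: 32.15
tool_pos: [0.573, 0.3117, 0.175]
tool_rot: [3.141, 0.001, -3.083]
contact_force: [-1.6, 0.6, 4.7]
opening: 0.0197
```

Call:
move_arm([
  {"x":0,"y":0,"z":0,"wx":0,"wy":0,"wz":0,"hand":0.5},
  {"x":0,"y":0,"z":0,"wx":0,"wy":0,"wz":0,"hand":0.5},
  {"x":0,"y":0,"z":0,"wx":0,"wy":0,"wz":0,"hand":0.5},
  {"x":0,"y":0,"z":-0.02,"wx":0,"wy":0,"wz":0,"hand":0.5},
  {"x":0,"y":0,"z":-0.06,"wx":0,"wy":0,"wz":0,"hand":0.5},
  {"x":0,"y":0,"z":-0.1,"wx":0,"wy":0,"wz":0,"hand":0.5},
  {"x":0,"y":0,"z":-0.1,"wx":0,"wy":0,"wz":0,"hand":0.5},
])

```text
time: 33.02
tool_pos: [0.5746, 0.3103, 0.2783]
tool_rot: [3.14, 0.007, -3.084]
contact_force: [1.0, 0.1, -0.5]
opening: 0.046
```

Run:
```python
from h import *
p=np.load('bench.npy')
s=monitor.observe(); print(s['contact_force'],s['tool_pos'])
snap('wrist','w11')
o=cv2.imread('pics/w11.png'); 
for n,y in (('tip',(0,.0105,.113)),('ring',(0,.0105,.104)),('knob',(.075,.0105,.198))): print(n,proj('w11',B(p,y)).round(1))
plan(B(p,(.0,-.06,.28))[0],93.36); plan(B(p,(.11,.03,.28))[0],93.36);plan(B(p,(.0,-.045,.28))[0],3.36)
```

```text
[ 0.96315649  0.10244776 -0.52223519] [0.57461619 0.31033961 0.27833928]
tip [[281.2  94.8]]
ring [[281.1  95.2]]
knob [[282.4 209.4]]
d(mm) [ 75.6 -68.   -4.5] w [ 0.02  0.18 -0.08] | from [0.5738 0.31   0.2758]
d(mm) [-34.2  22.1  -4.1] w [ 0.02  0.18 -0.08] | from [0.5738 0.31   0.2758]
d(mm) [ 75.7 -53.   -4.5] w [ 0.15  0.13 89.92] | from [0.5738 0.31   0.2758]
```

Run:
```python
from h import *
s=snap('scene','scene9'); w=cv2.imread('pics/w11.png')
o=np.zeros((600,800,3),np.uint8); o[:480,:400]=cv2.resize(w[30:240,190:365],(400,480),interpolation=cv2.INTER_CUBIC)
o[:400,400:]=cv2.resize(s[180:260,170:250+0,::-1] if 0 else s[185:265,175:255,::-1],(400,400),interpolation=cv2.INTER_CUBIC)
cv2.imwrite('pics/c6.png',o)
p=np.load('bench.npy')
for n,y in (('tip',(0,.0105,.113)),('ring',(0,.0105,.104)),('knob',(.075,.0105,.198))): print(n,proj('scene9',B(p,y)).round(1))
```

```text
tip [[219.4 215.9]]
ring [[219.6 218.8]]
knob [[233.8 174.6]]
```

View pics/c6.png

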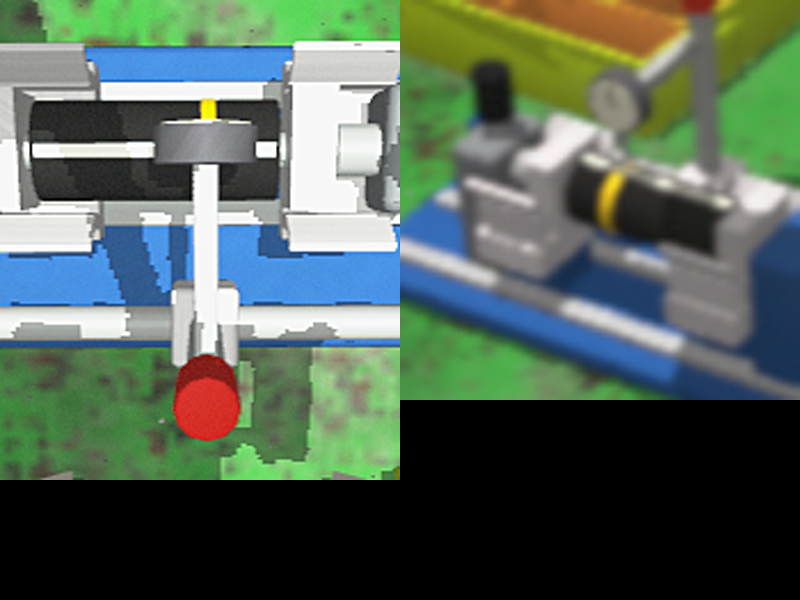

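Run:
```python
from h import *
p=np.load('bench.npy'); f='w11'
def inv(X):
    c,s=np.cos(p[2]),np.sin(p[2]); d=X[:,:2]-p[:2]; return np.c_[d@[c,s],d@[-s,c]]*1000
im=cv2.imread('pics/w11.png'); h=cv2.cvtColor(im,cv2.COLOR_BGR2HSV)
m=cv2.inRange(h,(22,150,120),(34,255,255)); m[:, :255]=0; m[:,305:]=0; m[:65]=0; m[90:]=0
q=np.argwhere(m)[:,::-1]; print('ring',len(q),inv(onz(f,q,.095)).mean(0))
m=((im[:,:,2]>190)&(im[:,:,1]<70)).astype(np.uint8); m[:180]=0;m[230:]=0;m[:,:250]=0;m[:,320:]=0
q=np.argwhere(m)[:,::-1]; print('knob',len(q),inv(onz(f,q,.198)).mean(0))
g=im.max(2); row=g[92]; print(row[250:312].tolist())
for c in (257.8,302.9): print('dial edge',inv(onz(f,[(c,92)],.147)))
s=monitor.observe(); print(s['time'],s['contact_force'])
```

```text
ring 57 [-14.99881571  10.47296465]
knob 587 [74.4464877   8.96507246]
[230, 233, 230, 231, 232, 234, 205, 120, 75, 94, 101, 111, 117, 116, 117, 123, 122, 121, 122, 132, 140, 138, 141, 150, 152, 154, 154, 159, 161, 164, 166, 163, 159, 152, 148, 150, 147, 148, 144, 141, 138, 139, 131, 132, 126, 126, 121, 118, 113, 108, 92, 74, 230, 255, 255, 255, 255, 255, 255, 255, 255, 103]
dial edge [[-0.99770962 -7.09912738]]
dial edge [[-0.96133192 26.21717494]]
33.125 [-1.16535129  0.89067587 -0.77782225]
```

The stylus is in line with the knob, about 1.6 mm short of the ring (knob 9.0 and dial 8.6, against ring 10.5). I'll grip again and correct it.

Run:
```python
from h import *
p=np.load('bench.npy')
plan(B(p,(.075,.0092,.175))[0],93.36)
```

```text
d(mm) [ 0.1  1.6 99.1] w [-0.04  0.   -0.08] | from [0.5732 0.3097 0.2741]
```

Call:
move_arm([
  {"x":0,"y":0.001,"z":0.04,"wx":0,"wy":0,"wz":0,"hand":0.5},
  {"x":0,"y":0.001,"z":0.075,"wx":0,"wy":0,"wz":0,"hand":0.5},
  {"x":0,"y":0.001,"z":0.095,"wx":0,"wy":0,"wz":0,"hand":0.5},
  {"x":0,"y":0.001,"z":0.099,"wx":0,"wy":0,"wz":0,"hand":0.5},
  {"x":0,"y":0.001,"z":0.099,"wx":0,"wy":0,"wz":0,"hand":0.3},
  {"x":0,"y":0.001,"z":0.099,"wx":0,"wy":0,"wz":0,"hand":0.15},
  {"x":0,"y":0.001,"z":0.099,"wx":0,"wy":0,"wz":0,"hand":0.15},
  {"x":0,"y":0.001,"z":0.099,"wx":0,"wy":0,"wz":0,"hand":0.15},
])

```text
time: 34.12
tool_pos: [0.5736, 0.3109, 0.1764]
tool_rot: [-3.142, 0.002, -3.084]
contact_force: [-0.9, 0.2, 2.5]
opening: 0.02
```

```bash
cat > tcp.py <<'E'
from h import *
p=np.load('bench.npy'); s=monitor.observe(); X=s['tool_pos']
c,sn=np.cos(p[2]),np.sin(p[2]); d=X[:2]-p[:2]; print('bench',d@[c,sn],d@[-sn,c],X[2],s['opening'],s['contact_force'],s['time'])
E
python3 tcp.py
```

```text
bench 0.0756402732281321 0.008844886860789093 0.17635419520842455 0.020048806326215335 [-0.86336259  0.16019021  2.5497604 ] 34.125
```

TCP y of 8.8 agrees with the camera's 9.0, so I'll add 1.6 mm.

Call:
move_arm([
  {"x":0,"y":0.0016,"z":0,"wx":0,"wy":0,"wz":0,"hand":0.15},
  {"x":0,"y":0.0016,"z":0,"wx":0,"wy":0,"wz":0,"hand":0.15},
  {"x":0,"y":0.0016,"z":0,"wx":0,"wy":0,"wz":0,"hand":0.15},
])

```text
time: 34.5
tool_pos: [0.5735, 0.3124, 0.1763]
tool_rot: [-3.141, 0.002, -3.084]
contact_force: [-0.5, -0.9, 5.7]
opening: 0.0194
```

```bash
python3 tcp.py
```

```text
bench 0.07563787489313334 0.010298708422789165 0.17632583055988582 0.01940065710269745 [-0.54199375 -0.87192855  5.69299378] 34.5
```

Call:
move_arm([
  {"x":0,"y":0,"z":0,"wx":0,"wy":0,"wz":0,"hand":0.5},
  {"x":0,"y":0,"z":0,"wx":0,"wy":0,"wz":0,"hand":0.5},
  {"x":0,"y":0,"z":0,"wx":0,"wy":0,"wz":0,"hand":0.5},
  {"x":0,"y":0,"z":-0.02,"wx":0,"wy":0,"wz":0,"hand":0.5},
  {"x":0,"y":0,"z":-0.06,"wx":0,"wy":0,"wz":0,"hand":0.5},
  {"x":0,"y":0,"z":-0.1,"wx":0,"wy":0,"wz":0,"hand":0.5},
  {"x":0,"y":0,"z":-0.1,"wx":0,"wy":0,"wz":0,"hand":0.5},
  {"x":0,"y":0,"z":-0.1,"wx":0,"wy":0,"wz":0,"hand":0.5},
])

```text
time: 35.5
tool_pos: [0.5728, 0.3123, 0.2745]
tool_rot: [-3.141, -0.001, -3.084]
contact_force: [-0.7, -0.0, -0.3]
opening: 0.046
```

```bash
python3 - <<'E'
from h import *
p=np.load('bench.npy'); f='w12'; snap('wrist',f)
def inv(X):
    c,s=np.cos(p[2]),np.sin(p[2]); d=X[:,:2]-p[:2]; return np.c_[d@[c,s],d@[-s,c]]*1000
im=cv2.imread('pics/w12.png'); h=cv2.cvtColor(im,cv2.COLOR_BGR2HSV)
m=cv2.inRange(h,(22,150,120),(34,255,255)); m[:, :255]=0; m[:,305:]=0; m[:60]=0; m[95:]=0
q=np.argwhere(m)[:,::-1]; print('ring',len(q),inv(onz(f,q,.095)).mean(0))
m=((im[:,:,2]>190)&(im[:,:,1]<70)).astype(np.uint8); m[:170]=0;m[235:]=0;m[:,:240]=0;m[:,330:]=0
q=np.argwhere(m)[:,::-1]; print('knob',len(q),inv(onz(f,q,.198)).mean(0))
g=im.max(2)[92].astype(int); i=np.where(np.abs(np.diff(g[240:320]))>40)[0]+240; print('edges',i, inv(onz(f,[(i[0]+.5,92),(i[-1]+.5,92)],.147)))
# white line and block edge
gr=cv2.cvtColor(im,cv2.COLOR_BGR2GRAY)
for y in(-.03,-.02,.03):
    xs=np.arange(-24,24.1,1.); uv=proj(f,B(p,np.c_[xs/1e3,0*xs+y,0*xs+.085])).astype(np.float32); print(' '.join(f'{int(a)}:{b}' for a,b in zip(xs,cv2.remap(gr,uv[:,0][None],uv[:,1][None],1)[0])))
for f2 in('w11','w12'):
    g2=cv2.cvtColor(cv2.imread(f'pics/{f2}.png'),cv2.COLOR_BGR2GRAY); ys=np.arange(-84,-66,1.); uv=proj(f2,B(p,np.c_[0*ys+.014,ys/1e3,0*ys+.107])).astype(np.float32); print(f2,' '.join(f'{int(a)}:{b}' for a,b in zip(ys,cv2.remap(g2,uv[:,0][None],uv[:,1][None],1)[0])))
t=snap('top','topE'); a=cv2.imread('pics/top0.png')
d=np.abs(t[:,:,::-1].astype(int)-a).max(2)
for n,(x,y,w,h_) in {'tin':(262,118,34,30),'bearing':(200,137,22,20),'spanner':(196,285,74,18)}.items(): print(n,(d[y:y+h_,x:x+w]>60).sum())
E
python3 tcp.py
```

```text
ring 63 [-15.00145515  10.30177222]
knob 613 [74.40065254  9.67389821]
edges [310 311 312 315] [[-3.56346574 33.21529157]
 [-3.55955719 36.86805201]]
-24:179 -23:181 -22:183 -21:183 -20:194 -19:101 -18:33 -17:39 -16:43 -15:43 -14:43 -13:45 -12:48 -11:46 -10:46 -9:47 -8:46 -7:45 -6:46 -5:42 -4:17 -3:236 -2:249 -1:241 0:241 1:251 2:175 3:31 4:43 5:45 6:44 7:47 8:45 9:44 10:44 11:44 12:44 13:44 14:43 15:42 16:38 17:32 18:38 19:126 20:194 21:192 22:184 23:180 24:181
-24:248 -23:247 -22:247 -21:250 -20:255 -19:99 -18:40 -17:52 -16:57 -15:60 -14:61 -13:61 -12:64 -11:67 -10:67 -9:71 -8:53 -7:49 -6:52 -5:51 -4:18 -3:255 -2:252 -1:239 0:241 1:250 2:177 3:34 4:43 5:44 6:44 7:43 8:43 9:43 10:44 11:45 12:42 13:41 14:41 15:41 16:40 17:35 18:38 19:125 20:189 21:186 22:182 23:181 24:181
-24:248 -23:248 -22:248 -21:251 -20:255 -19:107 -18:38 -17:52 -16:53 -15:57 -14:61 -13:61 -12:65 -11:62 -10:67 -9:80 -8:80 -7:77 -6:77 -5:73 -4:42 -3:248 -2:255 -1:255 0:255 1:255 2:135 3:65 4:72 5:64 6:67 7:67 8:63 9:64 10:60 11:61 12:61 13:57 14:55 15:53 16:50 17:44 18:36 19:149 20:187 21:183 22:177 23:175 24:173
w11 -84:139 -83:136 -82:129 -81:122 -80:114 -79:99 -78:78 -77:176 -76:253 -75:249 -74:247 -73:247 -72:247 -71:247 -70:247 -69:247 -68:247 -67:247
w12 -84:150 -83:143 -82:137 -81:129 -80:121 -79:104 -78:70 -77:218 -76:254 -75:248 -74:247 -73:247 -72:247 -71:247 -70:247 -69:247 -68:247 -67:247
tin 0
bearing 16
spanner 383
bench 0.07470093667772273 0.010150105364352967 0.2737354238818743 0.04598815537475178 [-0.61044886  0.19122388 -0.17488441] 35.6
```

Run:
```python
from h import *
for f in('w6','w9'):
    im=cv2.imread(f'pics/{f}.png'); m=(im.min(2)>200).astype(np.uint8); m[:,:140]=0; m[:,175:]=0; m[230:]=0
    q=np.argwhere(m)[:,::-1]; X=onz(f,q,.006); print(f,len(q),X.mean(0).round(4),cv2.minAreaRect((X[:,:2]*1000).astype(np.float32)))
a=cv2.imread('pics/scene0.png').astype(int); b=cv2.imread('pics/scene9.png').astype(int); d=np.abs(a-b).max(2)
print('scene spanner',(d[268:304,182:238]>60).sum(),'tin',(d[210:235,305:337]>60).sum(),'bearing',(d[188:205,260:280]>60).sum())
robot.hand_in()
```

```text
w6 829 [0.3662 0.2572 0.006 ] ((365.3714904785156, 248.3970947265625), (145.83360290527344, 19.148582458496094), 85.681640625)
w9 832 [0.3663 0.2585 0.006 ] ((365.5809326171875, 248.93258666992188), (144.40589904785156, 18.918180465698242), 85.89678955078125)
scene spanner 162 tin 0 bearing 106
the job is handed in; nothing more can be done
```

The job is done and handed in, finishing at about 36 s of the 69 s allowed. The roller is in the saddles with both centre points home, its white line faces up, and the indicator stands over the crossing with the yellow ring.

- **Seating:** I pushed the tailstock home with about 29 N. After the first turn the roller had crept about 4 mm back towards the tailstock, probably wedged out by sideways grip force. I pushed it home again with about 25 N after the turning, so the final seating came after the turn rather than before it. My last views show the head-end block edge at y ≈ -77 mm, the same as when first seated.
- **White line:** I turned it in two grips, 57° and then 9.5°. After the second seating it measured within about 0.5° of straight up. The coarser scene-camera reading disagreed by several degrees, and I trusted the closer wrist-camera view.
- **Indicator:** I corrected it once by 1.6 mm. The last check put the red knob at y = 9.7 mm and the ring at 10.3 mm, so the stylus should be about 0.6 mm from the ring centre. The dial-edge check on that last picture failed, so the figure rests on the knob alone.
- **Other objects:**
    - **Spanner:** it measured in the same place before and after the turning, to within about 1.3 mm. That is inside the measuring error, because part of it was out of view.
    - **Tin:** no change in either camera.
    - **Bearing:** some pixels changed. I put that down to the arm and the moved indicator, but did not confirm it separately.

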